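# Close the filings jar: brass strainer disc, then lock ring

## Task

Close the filings jar on the bench: set the brass strainer disc in its mouth, spigot down and stem up, then put the ring with the two red tabs over it, tabs towards the two red dots on the jar's foot, and turn the ring clockwise (seen from above) until its tabs point at the green dots and it is locked. Leave the dark steel disc where it stands, and let go at the end.

Things in the scene. Friction and masses are not known exactly. Their poses are not given: they have to be found in the camera images.
- filings_jar: Filings jar, fixed: round dark foot 90 mm across, 8 thick; blue shoulder 62 across, up to z 26; grey neck 32 across. Origin: middle of the underside, z up. Two neck lugs at +x and -x, 60 degrees wide, 22 mm out from the axis, from 36 mm up, tops sloped. Green dots on the foot at +x and -x (locked); red dots 75 degrees anticlockwise of these from above (ring goes on); stops at the locked end.
- jar_mouth (a point): Centre of the jar's mouth at the rim, 45 mm above the bench; axes as the jar's. Round hole 27 mm across, 17 mm deep. A seated disc's flange lies on the rim, with its stem point 18 mm above this point; the ring, fully down on the disc, has its centre point 3 mm above this point.
- brass_disc_stem (a point): Yellow brass strainer disc, to be used; stands upright, 44 mm tall: tapered spigot 12 mm long (16 mm across at the foot, 23 at the flange), flange 33 across and 4 thick with sloped edge, stem 12 across and 28 tall to hold it by. Point: middle of the stem, 30 mm above the spigot's foot, 14 mm above the flange, so fingers may reach 13 mm below it at most; z up the stem.
- steel_disc_stem (a point): Dark grey steel strainer disc of the same shape and size, not to be used; same point on its stem.
- lock_ring_center (a point): Lock ring, right way up: grey, 59 mm across, 22 tall; top lip opening 21; two upright red tabs at +x and -x, 22 wide, tops 36 up, flat outer faces 60 apart: hold it across these. Inner lugs under the tabs, 40 between. Point on the axis, 18 above the underside; z up. Half turns are alike. Goes on with its x 55 to 125 degrees anticlockwise of the jar's x; turns freely clockwise to the stops.
Not all that is in view belongs to the job. There is more than one size of the part that bears lock_ring_center; the job needs the smallest.

How it is judged:
By the outcome, as a careful person would: the job done as asked, in the order asked, and still so for the second after the job is handed in, with the robot touching nothing.
It also fails if it takes over 64 s, if anything falls off the work surface, if the arm or the gripper's body presses on something with over 40 N, if the wrist force passes 120 N, or if a joint passes its speed limit or range.

## Robot

A 6-joint arm with a two-finger parallel gripper is mounted at the origin on a cart in front of the work surface, level with it; the furniture and walls round the work are solid. World frame = base frame: x ahead of the robot, y to its left, z up, the work surface at z = 0. Lengths are in m, angles in rad, forces in N, time in s.
With the tool pointing down it reaches from about 0.3 to 0.875 m from the base axis. Payload 6.4 kg.
Tool frame: the origin (TCP) lies between the finger pads; the fingertips stand 8 mm ahead of it and the grasp point (between the pads) lies 11 mm behind it; z points along the fingers, x is the direction in which the jaws open and shut, and the axes are right-handed (so a half turn about z gives the same grasp; the last joint's range is limited). The gripper opens to 85 mm and grips with 20 to 120 N. Pads are 22 mm wide; open, the fingers measure 114 mm over their backs; the gripper's body (76 mm by 85 mm) begins 54 mm behind the grasp point. The pads swing forward as they close: fully open they stand 13 mm farther back than shut.
Start: joints at [-1.345, 0.181, 1.607, -0, 1.354, -0.206], TCP at [0.241, -0.522, 0.239] pointing down, gripper open.
Joint ranges: [-2.99, 2.99], [-0.89, 2.07], [0.3, 2.58], [-1.14, 4.28], [0, 2.63], [-3.12, 3.12]. Speed limits (rad/s): [2.57, 2.57, 3.01, 3.14, 3.14, 3.14].

## Interface

Orientations are given as a unit quaternion [w, x, y, z].
In Python, from bench import ctrl gives the robot as it stands.
- The arm moves only by the tool drive_tool, never from a script. Its argument "commands" is a list of rows, each an object of numbers: "gripper": the closure, from 0 (fully open) to 1 (shut); "dx", "dy", "dz": the shift along the tool's x, y, z in cm; "turn": the turn about the tool's z in degrees. A call has 1 to 20 rows; each row is the pose to reach, as a shift and turn from the pose commanded when the call began, along the tool's axes at that moment; what a row does not reach only later rows make up. A row lasts 1/8 s, in which the tool goes at most 62.5 mm and 10.7 degrees, less where a joint would pass 70% of its speed; a pose out of reach is approached as far as the arm can. A call with a gripper value outside its range is refused whole. The fingers move at their own pace and stop on an object; the grip force is fixed at half the most. Time passes only in rows, so rows that repeat a pose let the fingers close. It gives the time, the measured TCP pose, the force and the opening at its end, in the units of the state.
- ctrl.get_obs(): the state, without advancing time (a new reading comes with each control period).
- ctrl.camera(name): name is "scene" or "top" or "wrist"; returns a dict with "image" (384x512x3 uint8, red, green, blue), "mtx" (3x3 intrinsics, pixels), "k1" (the pictures are not rectified: a ray, as slopes to the right and down, at radius r is drawn at 1 + k1 r^2 times it, then the intrinsics apply), "R" (3x3) and "t" (3): a world point X has camera coordinates R X + t. Camera axes: x right, y down, z forward; pixel columns grow to the right and rows downward; lengths in m; the calibration is good to about 2 mm. A picture is of the moment at which its call begins. There is no depth.
- ctrl.hand_in(): hands the job in, once; it reports no verdict.
The state is a dict: "time_s": time; "q": joint angles; "dq": joint speeds; "joint_efforts": joint torques, N m; "eef_pos": TCP position; "eef_rot": TCP orientation; "wrist_force": force on the tool from outside, world axes, zero at the start; "torque": the same for the moment, N m; "opening": opening from 0.0 (shut) to 1.0 (fully open).
Only numpy, scipy, OpenCV 4.12 (cv2) and the standard library are available. Lean on these libraries where they do the work, as an engineer would, in place of code of your own. Each camera call takes 0.05 s, during which the arm holds its last target.

## Working session

There is one attempt and no reset: what is moved stays moved. The work goes in short steps, Python scripts to look and compute and a tool call to move; the robot and the scene stay as the last step left them, time stands still between calls to the robot, and variables do not carry over. Pictures are saved under pics/ and viewed, and the job is handed in when it is done.

Besides the shell and the picture viewer there is one more tool, called after "Emit:" in YAML: its name, and indented under it one key for each argument. drive_tool: Moves the arm, as the interface text tells. Its arguments: {"type":"object","properties":{"commands":{"type":"array","items":{"type":"object","properties":{"gripper":{"type":"number"},"dx":{"type":"number"},"dy":{"type":"number"},"dz":{"type":"number"},"turn":{"type":"number"}}}}},"required":["commands"]}

```bash
ls; mkdir -p pics
cat > h.py <<'E'
import numpy as np, cv2, pickle
from bench import ctrl
def snap(name,tag):
    c=ctrl.camera(name); cv2.imwrite(f'pics/{tag}.png',c['image'][:,:,::-1]); pickle.dump({k:np.array(v) if not isinstance(v,(float,int)) else v for k,v in c.items() if k in('image','mtx','k1','R','t')},open(f'pics/{tag}.pkl','wb')); return c
def load(tag): return pickle.load(open(f'pics/{tag}.pkl','rb'))
def ray(c,u,v):
    K=c['mtx']; k=float(c['k1'])
    p=cv2.undistortPoints(np.array([[[u,v]]],float),np.array(K,float),np.array([k,0,0,0.])).ravel()
    R=np.array(c['R']);t=np.array(c['t'])
    d=R.T@np.array([p[0],p[1],1]); o=-R.T@t
    return o,d/np.linalg.norm(d)
def onz(c,u,v,z):
    o,d=ray(c,u,v); return o+d*(z-o[2])/d[2]
def tri(rs):
    A=np.zeros((3,3));b=np.zeros(3)
    for o,d in rs:
        P=np.eye(3)-np.outer(d,d);A+=P;b+=P@o
    x=np.linalg.solve(A,b); return x,[np.linalg.norm((np.eye(3)-np.outer(d,d))@(x-o))*1000 for o,d in rs]
def proj(c,X):
    R=np.array(c['R']);t=np.array(c['t']);p=R@np.array(X)+t
    return cv2.projectPoints(np.array([X],float),cv2.Rodrigues(R)[0],t,np.array(c['mtx'],float),np.array([float(c['k1']),0,0,0.]))[0].ravel()
E
python3 - <<'E'
from h import *
for n in('scene','top','wrist'):
    c=snap(n,n+'0'); print(n,c['mtx'],c['k1'],-np.array(c['R']).T@c['t'])
    im=c['image'][:,:,::-1]; cv2.imwrite(f'pics/{n}0b.png',cv2.resize(im,(800,600),interpolation=cv2.INTER_CUBIC))
o=ctrl.get_obs(); print(o)
E
```

```text
pics
scene [[402.96477554   0.         258.63649361]
 [  0.         402.96477554 190.22045478]
 [  0.           0.           1.        ]] -0.10497274887110324 [ 0.0693828  -0.87739333  0.41360533]
top [[499.79670982   0.         255.05082197]
 [  0.         499.79670982 184.46971538]
 [  0.           0.           1.        ]] -0.14622670751961508 [ 0.26608989 -0.23117231  1.14416075]
wrist [[276.61220661   0.         256.55298513]
 [  0.         276.61220661 193.06898484]
 [  0.           0.           1.        ]] -0.03347548570529261 [ 0.30495234 -0.49239763  0.37180051]
{'time_s': 0.15, 'q': array([-1.34530651e+00,  1.81401938e-01,  1.60774080e+00, -9.09630316e-06,
        1.35380425e+00, -2.06334082e-01]), 'dq': array([ 0.00052547, -0.0027415 , -0.00234257,  0.00046477, -0.00146342,
        0.00020855]), 'joint_efforts': array([ 9.07897029e-04, -4.45259213e+01, -3.51692390e+01, -1.97218651e-04,
        5.76710649e-03, -3.15125590e-05]), 'eef_pos': array([ 0.24055817, -0.52182279,  0.23859149]), 'eef_rot': array([-4.71049927e-04,  8.42178457e-01, -5.39198468e-01, -4.86502087e-04]), 'wrist_force': array([-0.50700994,  0.70632865, -0.51928104]), 'torque': array([-0.06419935,  0.03509905,  0.02977579]), 'opening': 1.0005068835025503}
```

View pics/scene0b.png

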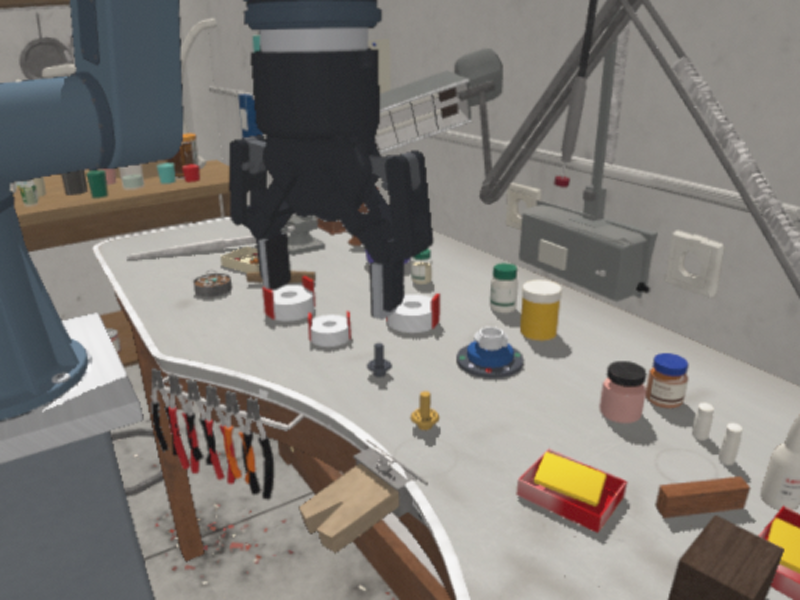

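View pics/top0b.png

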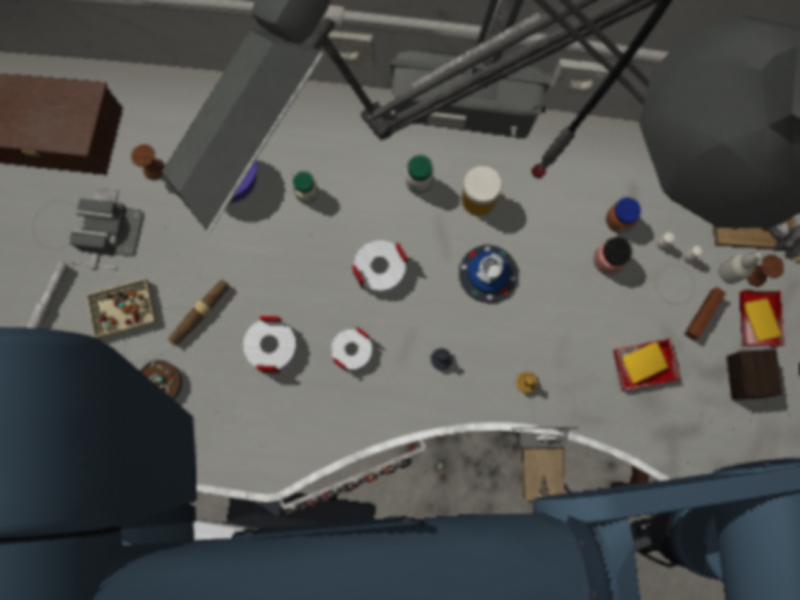

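View pics/wrist0b.png

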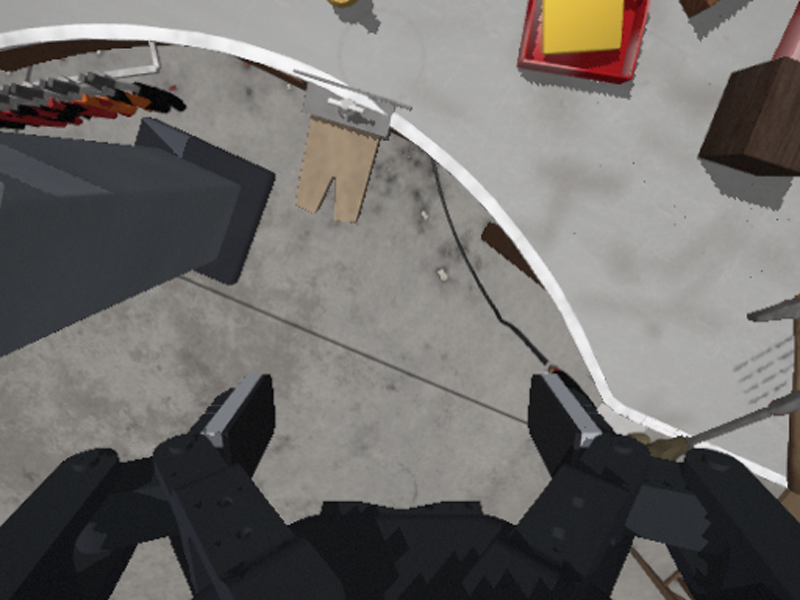

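The scene and top views agree. In the top view (800-px scale), the jar is at (489,272), the brass disc at (528,382), the steel disc at (443,358) and the small ring at (352,349). Two larger rings are at (380,265) and (269,344).

Run:
```python
from h import *
t=load('top0');s=load('scene0');f=1/1.5625
def P(n,a,z,b=None):
    print(n,onz(t,a[0]*f,a[1]*f,z).round(4), *( [x for x in tri([ray(t,a[0]*f,a[1]*f),ray(s,b[0]*f,b[1]*f)])] if b else []))
P('brass stem top',(530,380),.044,(425,394))
P('steel',(440,354),.044,(379,347))
P('ring',(352,349),.022,(330,324))
P('jar rim',(490,268),.045,(491,334))
P('ring2',(380,265),.03);P('ring3',(269,344),.03)
P('pill',(482,185),.08);P('red/yellow',(646,365),.03)
for n,(w,) in {}.items():pass
img=t['image'][:,:,::-1]
def crop(c,n,u0,v0,u1,v1,k):
    cv2.imwrite(f'pics/{n}.png',cv2.resize(c['image'][v0:v1,u0:u1,::-1],None,fx=k,fy=k,interpolation=cv2.INTER_CUBIC))
crop(t,'topcrop',200,140,360,260,5)
crop(s,'scenecrop',160,160,360,290,4)
# arm base pose
R=np.array(t['R']);print(R)
```

```text
brass stem top [ 0.41   -0.3963  0.044 ] [ 0.41022199 -0.3964194   0.04366878] [np.float64(0.1973943161178446), np.float64(0.1973943161178565)]
steel [ 0.4304 -0.2652  0.044 ] [ 0.43123036 -0.26536605  0.0383358 ] [np.float64(0.053179901986719805), np.float64(0.05317990198665909)]
ring [ 0.4242 -0.1385  0.022 ] [ 0.42478346 -0.13868929  0.02189836] [np.float64(0.6450269277579231), np.float64(0.6450269277579684)]
jar rim [ 0.5649 -0.3222  0.045 ] [ 0.56665655 -0.32305405  0.04198917] [np.float64(1.023247780463267), np.float64(1.0232477804633016)]
ring2 [ 0.5522 -0.162   0.03  ]
ring3 [ 0.4141 -0.0187  0.03  ]
pill [ 0.6775 -0.295   0.08  ]
red/yellow [ 0.4546 -0.5655  0.03  ]
[[ 0.13207429 -0.99123483 -0.00314643]
 [-0.96586744 -0.1279794  -0.22521405]
 [ 0.22283733  0.03278402 -0.97430423]]
```

View pics/topcrop.png

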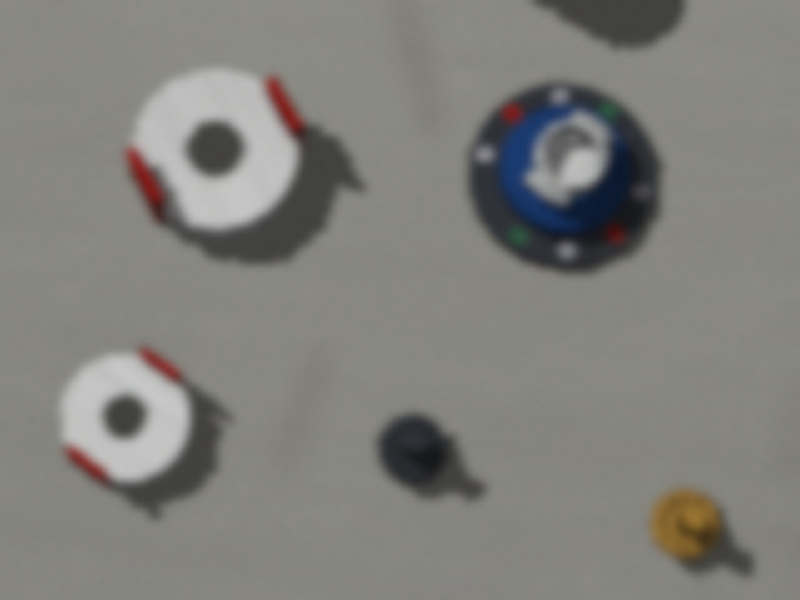

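View pics/scenecrop.png

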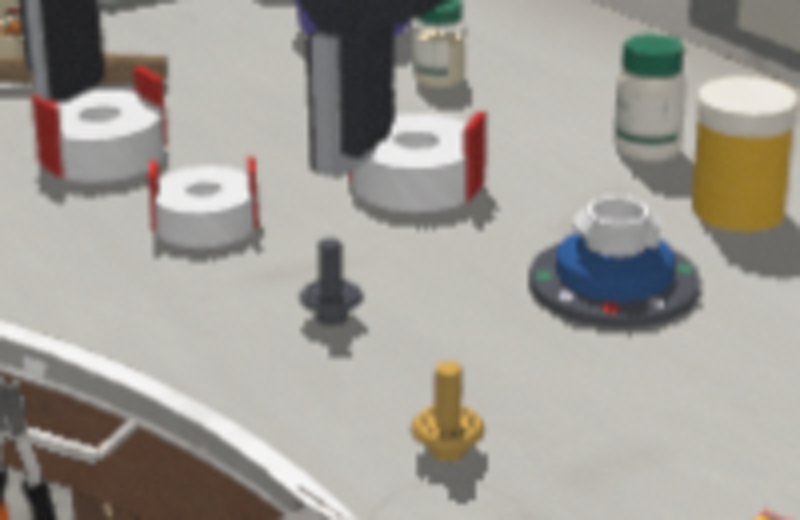

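```bash
cat >> h.py <<'E'
from scipy.spatial.transform import Rotation as Ro
def tool():
    o=ctrl.get_obs(); w,x,y,z=o['eef_rot']; return o,np.array(o['eef_pos']),Ro.from_quat([x,y,z,w]).as_matrix()
def go(p,yaw=None):
    o,e,R=tool(); d=R.T@(np.array(p)-e)*100
    cur=np.degrees(np.arctan2(R[1,0],R[0,0])); 
    tr=None if yaw is None else (cur-yaw+90)%180-90
    print('t',round(o['time_s'],2),'eef',e.round(4),'yaw',cur.round(2),'q6',np.degrees(o['q'][5]).round(1),'-> d cm',d.round(2),'turn',tr)
E
python3 - <<'E'
from h import *
t=load('top0');s=load('scene0')
f=1/5.
T=lambda u,v,z:onz(t,200+u*f,140+v*f,z)
g1=T(608,110,.008);g2=T(518,236,.008);r1=T(513,113,.008);r2=T(617,233,.008)
A=lambda a,b:np.degrees(np.arctan2(*(a-b)[:2][::-1]))
print('jar c',(g1+g2)/2,(r1+r2)/2,'green',A(g1,g2),'red',A(r1,r2))
a=T(160,362,.036);b=T(87,463,.036);print('ring',(a+b)/2,A(a,b),np.linalg.norm(a-b))
o,e,R=tool();print(e,R.round(3))
for zz in (-.01,0,.008,.02):
  for sg in(-1,1): print(zz,sg,[proj(s,e+R@np.array([sg*x,0,zz]))*1.5625 for x in(.0425,.057)])
w=load('wrist0');print('cam in tool',R.T@(-w['R'].T@w['t']-e),(w['R']@R).round(3))
E
```

```text
jar c [ 0.56749153 -0.32387762  0.008     ] [ 0.5675288  -0.32455704  0.008     ] green -28.233712287000458 red 46.82518343967534
ring [ 0.42403668 -0.13808323  0.036     ] -27.53640651604753 0.05593228465871367
[ 0.24055817 -0.52182279  0.23859149] [[ 0.419 -0.908 -0.   ]
 [-0.908 -0.419  0.001]
 [-0.001 -0.    -1.   ]]
-0.01 -1 [array([280.67250542, 280.66976581]), array([265.67686632, 276.85151333])]
-0.01 1 [array([380.02308042, 305.91788143]), array([399.13247264, 310.76463457])]
0 -1 [array([281.84625013, 293.62424256]), array([266.95430918, 289.62406031])]
0 1 [array([380.37160764, 319.99446059]), array([399.29582827, 325.04098152])]
0.008 -1 [array([282.77840524, 303.82635468]), array([267.9692158 , 299.68643457])]
0.008 1 [array([380.64725773, 331.05514874]), array([399.42452078, 336.25387915])]
0.02 -1 [array([284.16482981, 318.86340492]), array([269.47937047, 314.52329535])]
0.02 1 [array([381.05539885, 347.31679907]), array([399.61426295, 352.73157158])]
cam in tool [ 5.00471500e-05 -7.08340954e-02 -1.33190171e-01] [[ 1.    -0.     0.001]
 [ 0.001  0.96  -0.279]
 [-0.001  0.279  0.96 ]]
```

The open fingertips appear at about tool z −5 mm, so the TCP convention (tips +8 mm) is for shut fingers. Next I move the wrist camera over the jar.

Run:
```python
from h import *
go([.5675,-.324,.17],-28)
```

```text
t 0.15 eef [ 0.2406 -0.5218  0.2386] yaw -65.26 q6 -11.8 -> d cm [ -4.27 -37.97   6.88] turn -37.25819008004038
```

Emit:
drive_tool:
  commands:
    - {"dx": -4.3, "dy": -38, "dz": 3, "turn": -37.3, "gripper": 0}
    - {"dx": -4.3, "dy": -38, "dz": 3, "turn": -37.3, "gripper": 0}
    - {"dx": -4.3, "dy": -38, "dz": 3, "turn": -37.3, "gripper": 0}
    - {"dx": -4.3, "dy": -38, "dz": 3, "turn": -37.3, "gripper": 0}
    - {"dx": -4.3, "dy": -38, "dz": 3, "turn": -37.3, "gripper": 0}
    - {"dx": -4.3, "dy": -38, "dz": 3, "turn": -37.3, "gripper": 0}
    - {"dx": -4.3, "dy": -38, "dz": 6.9, "turn": -37.3, "gripper": 0}
    - {"dx": -4.3, "dy": -38, "dz": 6.9, "turn": -37.3, "gripper": 0}
    - {"dx": -4.3, "dy": -38, "dz": 6.9, "turn": -37.3, "gripper": 0}
    - {"dx": -4.3, "dy": -38, "dz": 6.9, "turn": -37.3, "gripper": 0}

```text
time_s: 1.4
eef_pos: [0.5678, -0.3257, 0.1723]
eef_rot: [0.001, 0.97, -0.242, 0.001]
wrist_force: [-0.3, -0.8, 0.8]
opening: 1.003
```

Run:
```python
from h import *
c=snap('wrist','w1'); cv2.imwrite('pics/w1b.png',cv2.resize(c['image'][:,:,::-1],(800,600),interpolation=cv2.INTER_CUBIC))
go([.41,-.396,.15],-28)
print(proj(c,[.5675,-.324,.045])*1.5625)
```

```text
t 1.45 eef [ 0.5678 -0.3256  0.1722] yaw -28.05 q6 -12.1 -> d cm [-10.62  13.63   2.2 ] turn -0.04979035266242704
[398.79666877 291.78370106]
```

View pics/w1b.png

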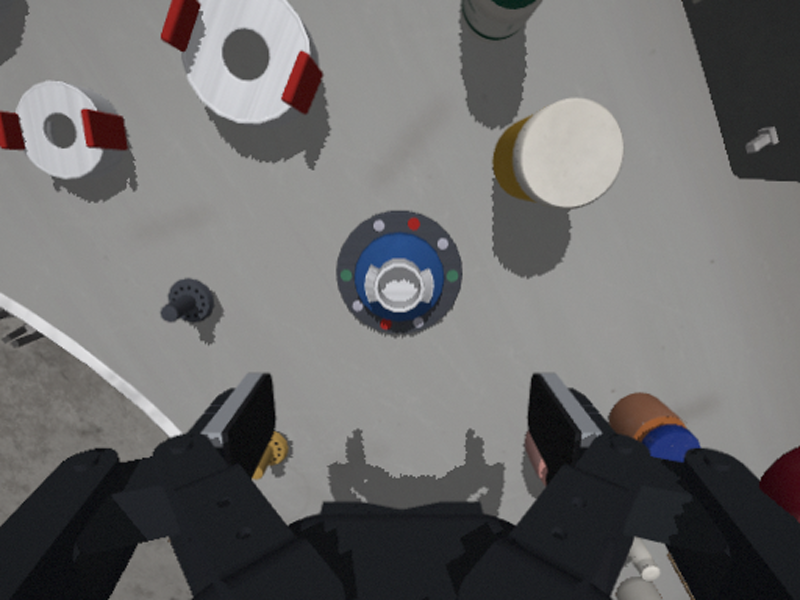

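The wrist view shows the jar mouth at (400,287), green dots at (346,275) and (453,275), red dots at (413,224) and (385,324), and the small ring at (60,130). I'll measure these with masks.

Run:
```python
from h import *
c=load('w1');im=c['image'].astype(int);hsv=cv2.cvtColor(c['image'],cv2.COLOR_RGB2HSV)
r,g,b=im[...,0],im[...,1],im[...,2]
def blobs(m,amin,box):
    n,l,st,ce=cv2.connectedComponentsWithStats(m.astype(np.uint8))
    return [(ce[i]) for i in range(1,n) if st[i,4]>=amin and box[0]<ce[i][0]<box[2] and box[1]<ce[i][1]<box[3]]
box=(205,128,305,220)
G=blobs((g>r*1.3)&(g>b*1.15)&(g>60),8,box);Rd=blobs((r>g*2)&(r>b*2)&(r>100),8,box);W=blobs((abs(r-g)<35)&(r>120)&(abs(b-r)<45),8,box)
print(len(G),len(Rd),G,Rd)
g_=[onz(c,*p,.008) for p in G];r_=[onz(c,*p,.008) for p in Rd]
A=lambda a,b:np.degrees(np.arctan2(*(a-b)[:2][::-1]))
print('green',np.mean(g_,0),A(g_[-1],g_[0]),np.linalg.norm(g_[1]-g_[0]));print('red',np.mean(r_,0),A(*r_[:2]),np.linalg.norm(r_[1]-r_[0]))
k=8;cr=c['image'][160:210,225:290,::-1];cv2.imwrite('pics/w1c.png',cv2.resize(cr,None,fx=11,fy=11,interpolation=cv2.INTER_CUBIC))
# blue shoulder & foot
m=((b>r*1.6)&(b>80)).astype(np.uint8);cs=max([x for x in cv2.findContours(m,0,1)[0] if box[0]<x[:,0,0].mean()<box[2] and box[1]<x[:,0,1].mean()<box[3]],key=len)
P=np.array([onz(c,*p[0],.026) for p in cs.astype(float)]);(x,y),rr=cv2.minEnclosingCircle(P[:,:2].astype(np.float32)*1000);print('shoulder',x,y,rr)
```

```text
2 2 [array([221.        , 175.75609756]), array([289.04761905, 176.19047619])] [array([264.42857143, 142.67346939]), array([245.26666667, 208.4       ])]
green [ 0.56838951 -0.3217594   0.008     ] -28.43609637764096 0.07494267411259739
red [ 0.56753619 -0.32215183  0.008     ] 45.97768670975924 0.07707443065415431
shoulder 569.439453125 -319.1259460449219 30.06968116760254
```

View pics/w1c.png

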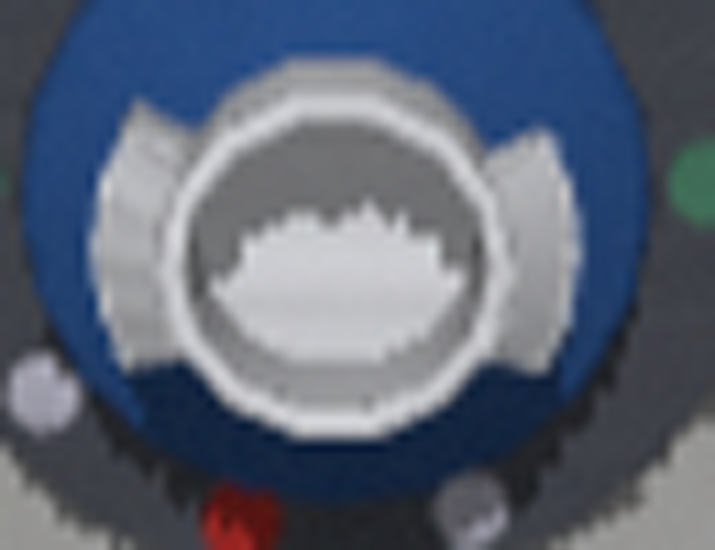

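Emit:
drive_tool:
  commands:
    - {"dx": -10.6, "dy": 13.6, "dz": 2.2, "gripper": 0}
    - {"dx": -10.6, "dy": 13.6, "dz": 2.2, "gripper": 0}
    - {"dx": -10.6, "dy": 13.6, "dz": 2.2, "gripper": 0}
    - {"dx": -10.6, "dy": 13.6, "dz": 2.2, "gripper": 0}
    - {"dx": -10.6, "dy": 13.6, "dz": 2.2, "gripper": 0}

```text
invalid input at $.commands[0]: expected keys gripper, dx, dy, dz, turn
```

Run:
```python
from h import *
c=snap('wrist','w2'); cv2.imwrite('pics/w2b.png',cv2.resize(c['image'][:,:,::-1],(800,600),interpolation=cv2.INTER_CUBIC))
go([.41,-.396,.15],-28)
for z in(0,.016,.044):print(proj(c,[.41,-.396,z])*1.5625)
```

```text
t 1.5 eef [ 0.5678 -0.3254  0.172 ] yaw -28.04 q6 -12.1 -> d cm [-10.61  13.64   2.18] turn -0.04066920000664709
[270.45386849 440.46598383]
[264.67140619 452.40907516]
[253.2293645  476.06787243]
```

View pics/w2b.png

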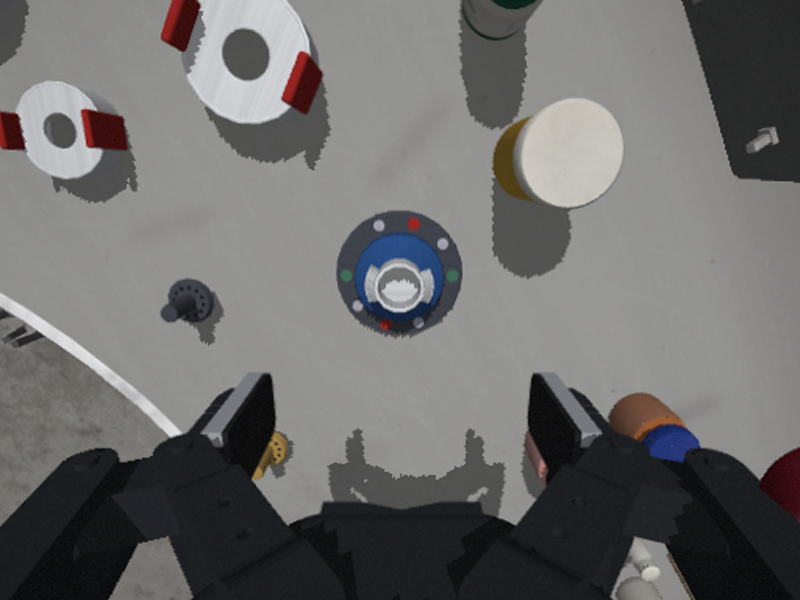

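The gripper is unchanged (all five keys are required); the picture is the same as before. I'll resend the move.

Emit:
drive_tool:
  commands:
    - {"dx": -10.6, "dy": 13.6, "dz": 2.2, "turn": 0, "gripper": 0}
    - {"dx": -10.6, "dy": 13.6, "dz": 2.2, "turn": 0, "gripper": 0}
    - {"dx": -10.6, "dy": 13.6, "dz": 2.2, "turn": 0, "gripper": 0}
    - {"dx": -10.6, "dy": 13.6, "dz": 2.2, "turn": 0, "gripper": 0}
    - {"dx": -10.6, "dy": 13.6, "dz": 2.2, "turn": 0, "gripper": 0}

```text
time_s: 2.12
eef_pos: [0.4107, -0.3952, 0.1493]
eef_rot: [0.0, 0.97, -0.242, 0.001]
wrist_force: [0.5, 0.6, -0.2]
opening: 1.001
```

Run:
```python
from h import *
c1=load('w1');t=load('top0')
print('rim',onz(c1,255.2,183.7,.045))
c=snap('wrist','w2'); cv2.imwrite('pics/w2c.png',cv2.resize(c['image'][:,:,::-1],(800,600),interpolation=cv2.INTER_CUBIC))
go([.41,-.396,.15],-28)
for z in(0,.016,.044):print(proj(c,[.41,-.396,z])*1.5625)
```

```text
rim [ 0.56891472 -0.32128877  0.045     ]
t 2.17 eef [ 0.4112 -0.3949  0.1492] yaw -27.96 q6 -27.8 -> d cm [-0.05  0.16 -0.08] turn 0.03884004128715901
[400.18280341 286.84819287]
[400.19417847 293.03107951]
[400.21748928 305.68643946]
```

View pics/w2c.png

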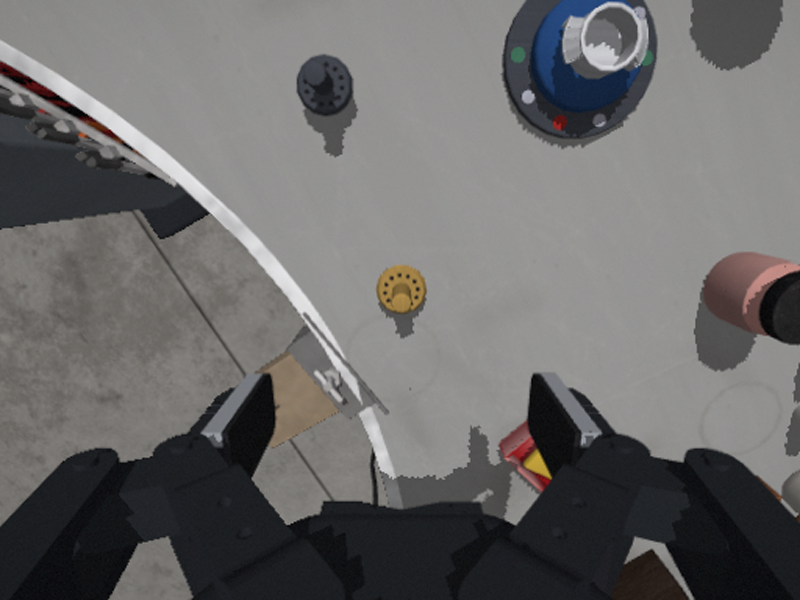

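Run:
```python
from h import *
c1=load('w1');c=load('w2');s=load('scene0');t=load('top0')
im=c['image'].astype(int);r,g,b=im[...,0],im[...,1],im[...,2]
m=((r>b*1.8)&(r>70)&(g>.55*r)).astype(np.uint8);m[:,:220]=0;m[:,290:]=0;m[:160]=0;m[205:]=0
# flange: circle fit in the plane z=.016 top / .014
cs=max(cv2.findContours(m,0,1)[0],key=len)
P=np.array([onz(c,*p[0],.014) for p in cs.astype(float)])
print('flange',cv2.minEnclosingCircle((P[:,:2]*1000).astype(np.float32)), cv2.fitEllipse(cs)[0])
f=1/1.5625
def hp(u,v): return ((u+.5)*f-.5,(v+.5)*f-.5)
print('stemtop w',onz(c,*hp(400,303),.044))
print('tri stemtop w+scene+top',tri([ray(c,*hp(400,303)),ray(s,*hp(425,394)),ray(t,*hp(530,380))]))
print('tri rim w1+w2',tri([ray(c1,255.2,183.7),ray(c,*hp(613,38))]))
cv2.imwrite('pics/w2d.png',cv2.resize(c['image'][0:60,340:440,::-1],None,fx=8,fy=8,interpolation=cv2.INTER_CUBIC))
cv2.imwrite('pics/w2e.png',cv2.resize(c['image'][155:215,210:300,::-1],None,fx=8,fy=8,interpolation=cv2.INTER_CUBIC))
```

```text
flange ((411.3412780761719, -394.28631591796875), 15.722684860229492) (256.4691467285156, 184.6673126220703)
stemtop w [ 0.41058476 -0.39429107  0.044     ]
tri stemtop w+scene+top (array([ 0.4105691 , -0.39528463,  0.04323455]), [np.float64(0.7784379722302723), np.float64(0.2802889032912167), np.float64(0.6685964302520125)])
tri rim w1+w2 (array([ 0.56889934, -0.3222587 ,  0.04316257]), [np.float64(0.587505231242538), np.float64(0.5875052312424174)])
```

View pics/w2d.png

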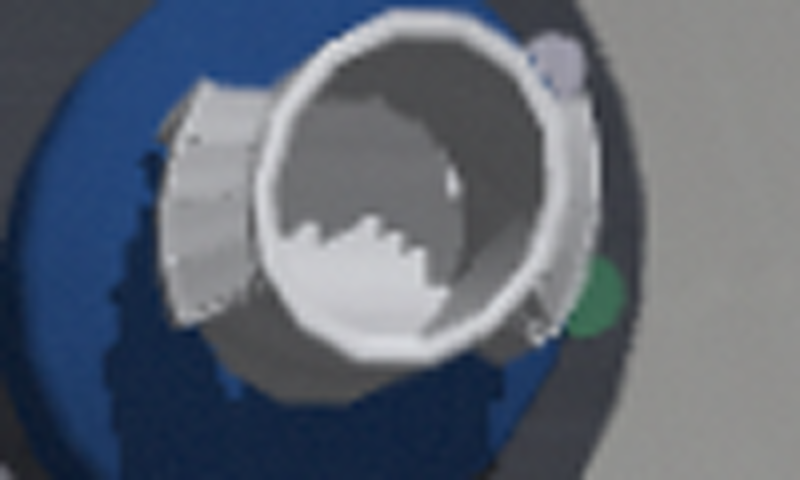

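View pics/w2e.png

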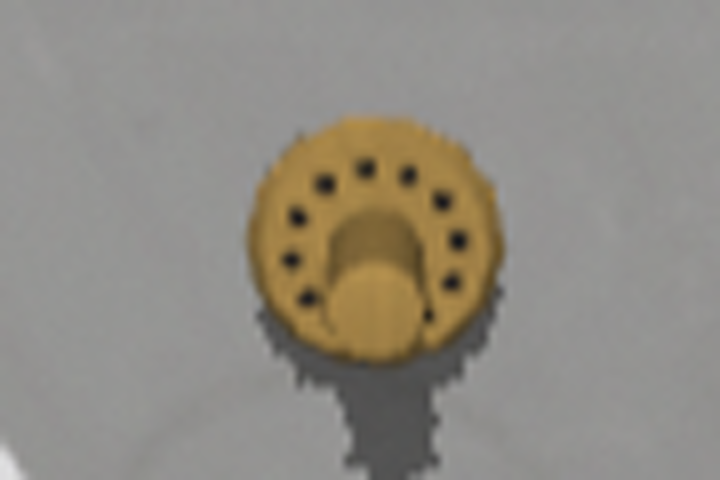

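Triangulated heights agree with the text: stem top 43 mm, rim 43–45 mm. Brass stem at (0.411, −0.394), jar mouth at (0.569, −0.321). Next: descend, grip and lift.

Emit:
drive_tool:
  commands:
    - {"dx": 0, "dy": -0.1, "dz": 6, "turn": 0, "gripper": 0.3}
    - {"dx": 0, "dy": -0.1, "dz": 10, "turn": 0, "gripper": 0.3}
    - {"dx": 0, "dy": -0.1, "dz": 12, "turn": 0, "gripper": 0.3}
    - {"dx": 0, "dy": -0.1, "dz": 12, "turn": 0, "gripper": 0.3}
    - {"dx": 0, "dy": -0.1, "dz": 12, "turn": 0, "gripper": 0.3}
    - {"dx": 0, "dy": -0.1, "dz": 12, "turn": 0, "gripper": 0.6}

```text
time_s: 2.92
eef_pos: [0.4118, -0.3949, 0.0302]
eef_rot: [0.001, 0.97, -0.242, 0.001]
wrist_force: [0.6, 0.4, 0.3]
opening: 0.504
```

Run:
```python
from h import *
c=snap('wrist','w3'); cv2.imwrite('pics/w3.png',cv2.resize(c['image'][:,:,::-1],(800,600),interpolation=cv2.INTER_CUBIC))
go([.411,-.394,.029],-28)
```

```text
t 2.98 eef [ 0.4117 -0.3947  0.0299] yaw -27.95 q6 -27.8 -> d cm [-0.09 -0.03  0.09] turn 0.04744182914430439
```

View pics/w3.png

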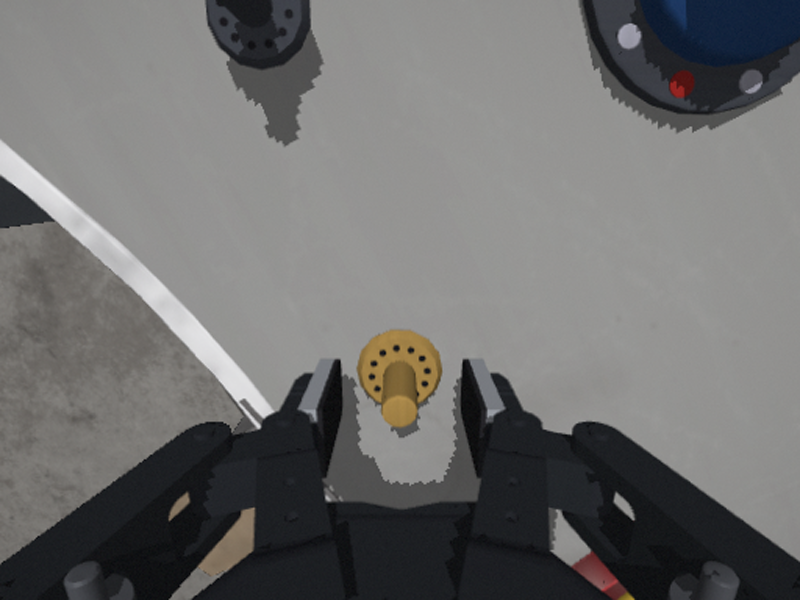

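The stem is centred between the pads at (399,410). Closing and lifting.

Emit:
drive_tool:
  commands:
    - {"dx": 0, "dy": 0, "dz": 0, "turn": 0, "gripper": 1}
    - {"dx": 0, "dy": 0, "dz": 0, "turn": 0, "gripper": 1}
    - {"dx": 0, "dy": 0, "dz": 0, "turn": 0, "gripper": 1}
    - {"dx": 0, "dy": 0, "dz": 0, "turn": 0, "gripper": 1}
    - {"dx": 0, "dy": 0, "dz": 0, "turn": 0, "gripper": 1}
    - {"dx": 0, "dy": 0, "dz": -3, "turn": 0, "gripper": 1}
    - {"dx": 0, "dy": 0, "dz": -8, "turn": 0, "gripper": 1}
    - {"dx": 0, "dy": 0, "dz": -9, "turn": 0, "gripper": 1}
    - {"dx": 0, "dy": 0, "dz": -9, "turn": 0, "gripper": 1}
    - {"dx": 0, "dy": 0, "dz": -9, "turn": 0, "gripper": 1}

```text
time_s: 4.22
eef_pos: [0.4101, -0.3927, 0.1166]
eef_rot: [-0.001, 0.97, -0.242, -0.001]
wrist_force: [-0.1, 0.6, -0.8]
opening: 0.114
```

Run:
```python
from h import *
c=snap('wrist','w4'); cv2.imwrite('pics/w4.png',cv2.resize(c['image'][:,:,::-1],(800,600),interpolation=cv2.INTER_CUBIC))
s=snap('scene','s4'); cv2.imwrite('pics/s4.png',cv2.resize(s['image'][:,:,::-1],(800,600),interpolation=cv2.INTER_CUBIC))
print(ctrl.get_obs()['opening'])
go([.569,-.3215,.12],-28)
```

```text
0.1161908394183984
t 4.33 eef [ 0.4101 -0.3927  0.1165] yaw -27.96 q6 -27.8 -> d cm [ 10.69 -13.74  -0.36] turn 0.0361353980116661
```

View pics/w4.png

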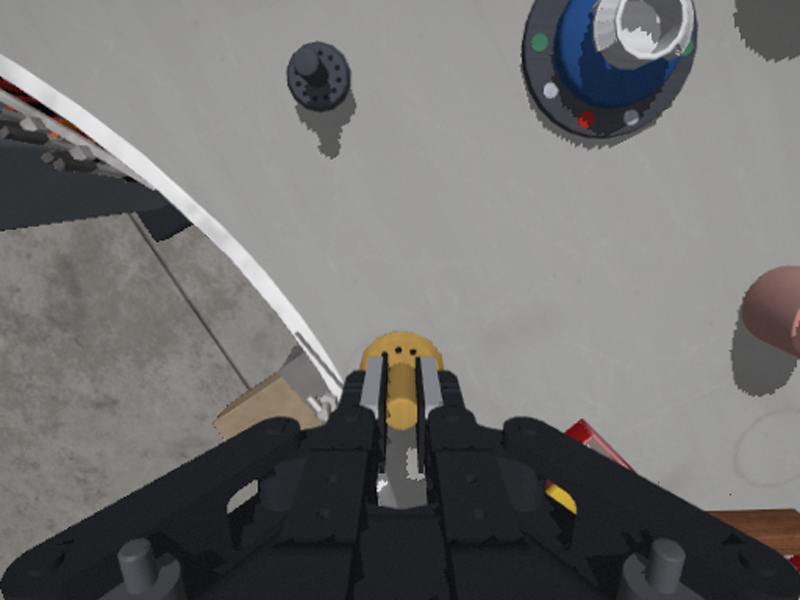

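View pics/s4.png

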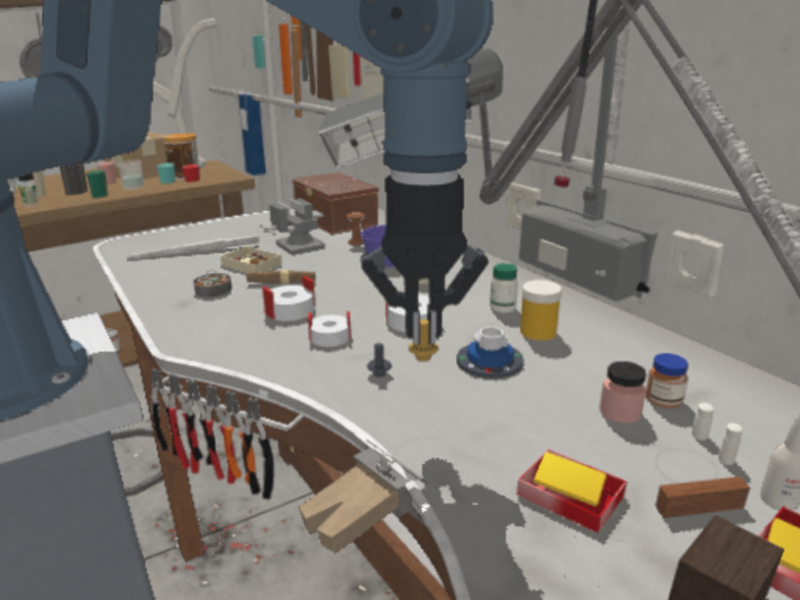

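The brass disc is held upright: the stem top is at (400,416) in the wrist view, and the opening of 0.116 fits a stem of about 10–12 mm. Carry it over the jar.

Emit:
drive_tool:
  commands:
    - {"dx": 10.7, "dy": -13.8, "dz": -1.5, "turn": 0, "gripper": 1}
    - {"dx": 10.7, "dy": -13.8, "dz": -1.5, "turn": 0, "gripper": 1}
    - {"dx": 10.7, "dy": -13.8, "dz": -1.5, "turn": 0, "gripper": 1}
    - {"dx": 10.7, "dy": -13.8, "dz": -1.5, "turn": 0, "gripper": 1}
    - {"dx": 10.7, "dy": -13.8, "dz": 0, "turn": 0, "gripper": 1}
    - {"dx": 10.7, "dy": -13.8, "dz": 1, "turn": 0, "gripper": 1}
    - {"dx": 10.7, "dy": -13.8, "dz": 1, "turn": 0, "gripper": 1}

```text
time_s: 5.2
eef_pos: [0.5681, -0.3219, 0.106]
eef_rot: [-0.001, 0.97, -0.242, -0.002]
wrist_force: [-0.1, 1.1, -1.0]
opening: 0.117
```

Run:
```python
from h import *
c=snap('wrist','w5'); cv2.imwrite('pics/w5.png',cv2.resize(c['image'][100:340,130:450,::-1],None,fx=2.5,fy=2.5,interpolation=cv2.INTER_CUBIC))
s=snap('scene','s5'); cv2.imwrite('pics/s5.png',cv2.resize(s['image'][170:250,260:360,::-1],None,fx=7,fy=7,interpolation=cv2.INTER_CUBIC))
t=snap('top','t5'); cv2.imwrite('pics/t5.png',cv2.resize(t['image'][100:250,210:410,::-1],None,fx=4,fy=4,interpolation=cv2.INTER_CUBIC))
go([.5695,-.3217,.063],-28)
```

```text
t 5.35 eef [ 0.5697 -0.3226  0.1085] yaw -28.02 q6 -11.9 -> d cm [-0.06 -0.07  4.55] turn -0.020098029389799876
```

View pics/w5.png

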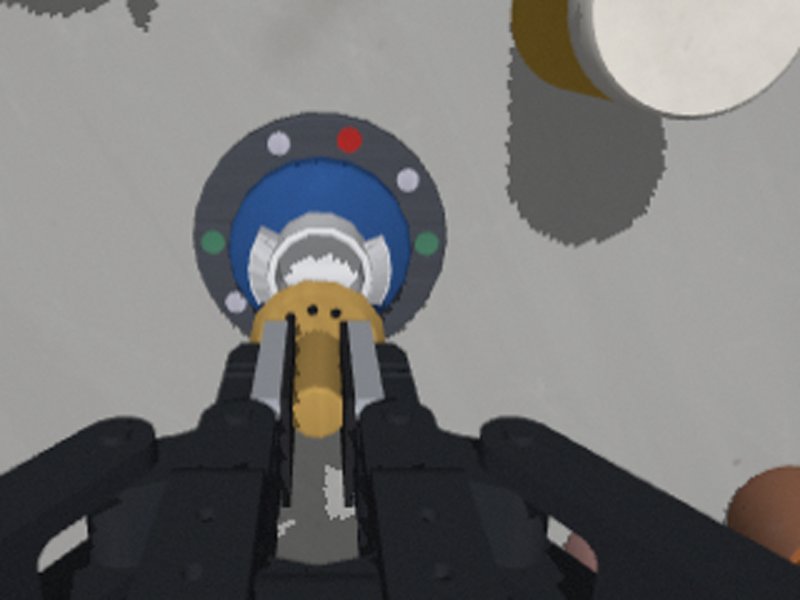

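View pics/s5.png

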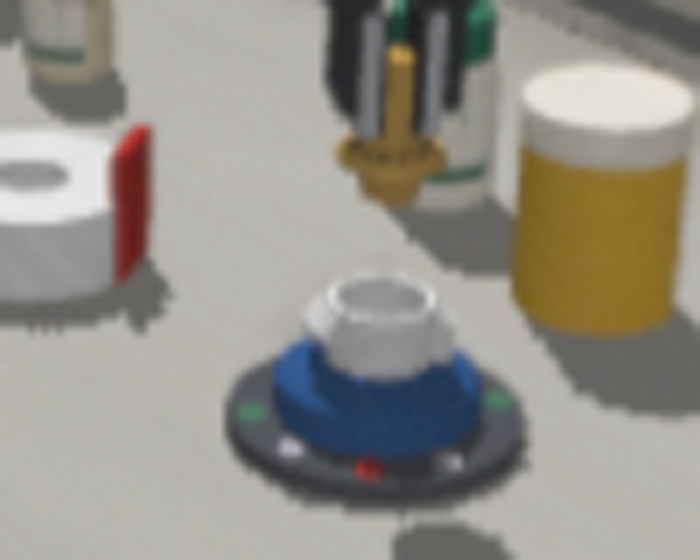

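Run:
```python
from h import *
c=load('w5');w=lambda u,v:(130+(u+.5)/2.5-.5,100+(v+.5)/2.5-.5)
o,e,R=tool(); y=R[:,1]
rim=onz(c,*w(318,268),.045)
fe=onz(c,*w(318,281),e[2]-.0159); st=onz(c,*w(318,412),e[2]+.0141)
print('rim',rim,'flange c',fe+.0160*y,'stemtop',st,'tool-y',y)
cc=load('w4');
```

```text
rim [ 0.56970027 -0.31858048  0.045     ] flange c [ 0.56855099 -0.32099729  0.09258827] stemtop [ 0.56883615 -0.32063558  0.12258723] tool-y [-4.69781264e-01 -8.82782850e-01  6.48594850e-05]
```

View pics/t5.png

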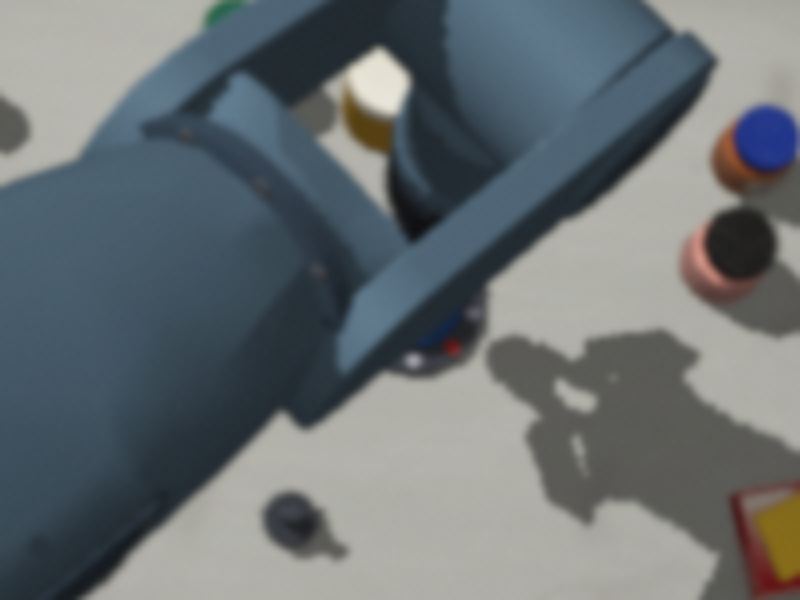

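Emit:
drive_tool:
  commands:
    - {"dx": 0, "dy": -0.15, "dz": 2.3, "turn": 0, "gripper": 1}
    - {"dx": 0, "dy": -0.15, "dz": 2.3, "turn": 0, "gripper": 1}
    - {"dx": 0, "dy": -0.15, "dz": 2.3, "turn": 0, "gripper": 1}

```text
time_s: 5.72
eef_pos: [0.571, -0.321, 0.0862]
eef_rot: [0.0, 0.97, -0.242, 0.0]
wrist_force: [-0.5, 0.1, -0.8]
opening: 0.111
```

Run:
```python
from h import *
c=snap('wrist','w6'); cv2.imwrite('pics/w6.png',cv2.resize(c['image'][100:340,130:450,::-1],None,fx=2.5,fy=2.5,interpolation=cv2.INTER_CUBIC))
s=snap('scene','s6'); cv2.imwrite('pics/s6.png',cv2.resize(s['image'][170:250,260:360,::-1],None,fx=7,fy=7,interpolation=cv2.INTER_CUBIC))
go([.5695,-.3217,.063],-28)
```

```text
t 5.83 eef [ 0.5713 -0.3212  0.0865] yaw -27.96 q6 -11.7 -> d cm [-0.14  0.13  2.35] turn 0.03795409788116899
```

View pics/w6.png

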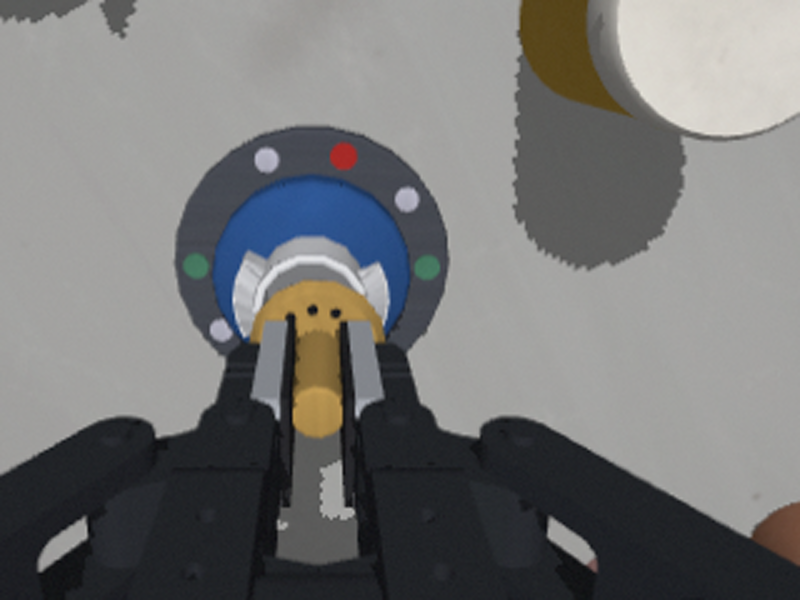

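View pics/s6.png

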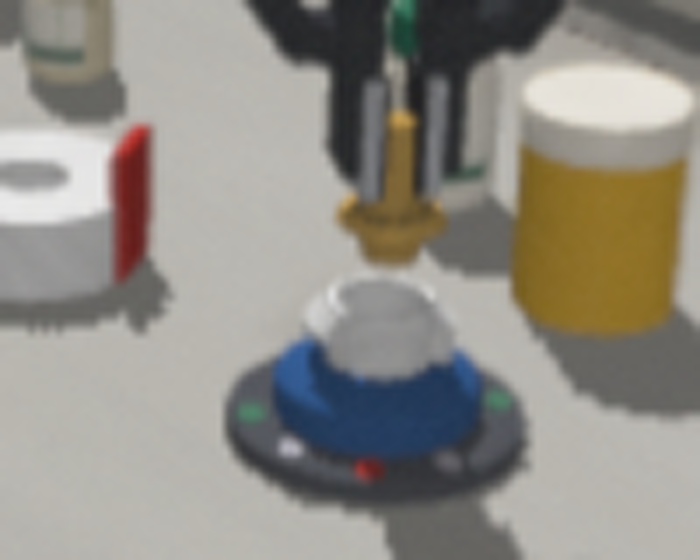

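The disc is about 1.5–2 mm off along tool +x (rim at x=311, stem at x=318), with depth consistent. I'll correct by −0.15 cm and lower.

Emit:
drive_tool:
  commands:
    - {"dx": -0.15, "dy": 0, "dz": 0, "turn": 0, "gripper": 1}
    - {"dx": -0.15, "dy": 0, "dz": 0.6, "turn": 0, "gripper": 1}
    - {"dx": -0.15, "dy": 0, "dz": 1.2, "turn": 0, "gripper": 1}
    - {"dx": -0.15, "dy": 0, "dz": 1.7, "turn": 0, "gripper": 1}
    - {"dx": -0.15, "dy": 0, "dz": 2.1, "turn": 0, "gripper": 1}
    - {"dx": -0.15, "dy": 0, "dz": 2.3, "turn": 0, "gripper": 1}
    - {"dx": -0.15, "dy": 0, "dz": 2.3, "turn": 0, "gripper": 1}

```text
time_s: 6.7
eef_pos: [0.5695, -0.32, 0.0624]
eef_rot: [0.0, 0.97, -0.242, 0.0]
wrist_force: [-0.3, 0.3, 0.0]
opening: 0.112
```

Run:
```python
from h import *
c=snap('wrist','w7'); cv2.imwrite('pics/w7.png',cv2.resize(c['image'][100:340,130:450,::-1],None,fx=2.5,fy=2.5,interpolation=cv2.INTER_CUBIC))
s=snap('scene','s7'); cv2.imwrite('pics/s7.png',cv2.resize(s['image'][170:250,260:360,::-1],None,fx=7,fy=7,interpolation=cv2.INTER_CUBIC))
go([.5695,-.3217,.063],-28);print(ctrl.get_obs()['wrist_force'])
```

```text
t 6.8 eef [ 0.5696 -0.32    0.0624] yaw -27.96 q6 -11.8 -> d cm [ 0.07  0.15 -0.06] turn 0.042868079723888286
[0.17447019 0.08548191 0.0788176 ]
```

View pics/w7.png

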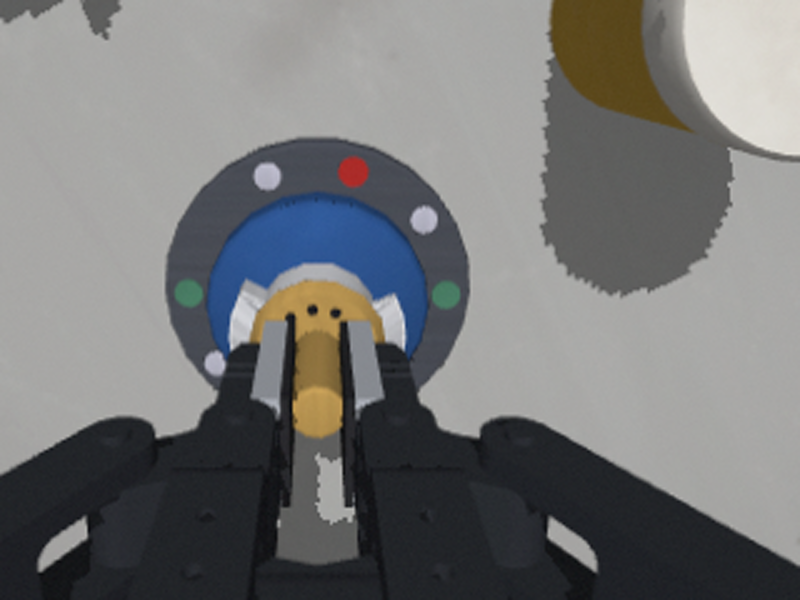

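View pics/s7.png

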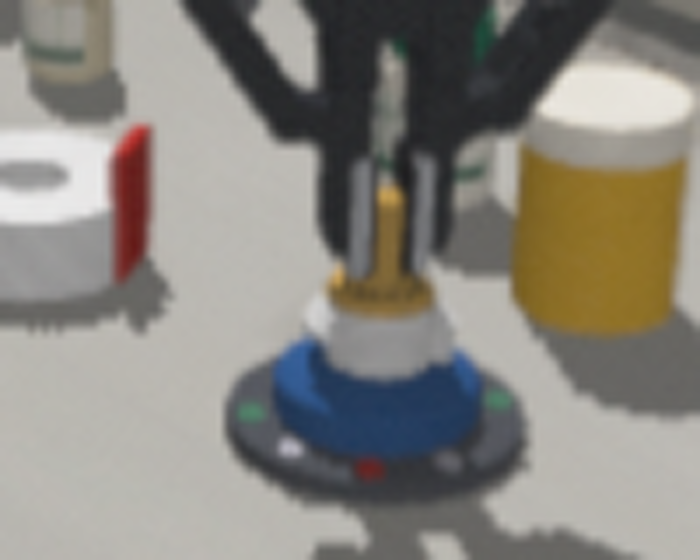

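The spigot is in the mouth with the flange at the rim. Push 1.5 mm, release (the jaws have clearance) and retract.

Emit:
drive_tool:
  commands:
    - {"dx": 0, "dy": 0, "dz": 0.15, "turn": 0, "gripper": 1}
    - {"dx": 0, "dy": 0, "dz": 0.15, "turn": 0, "gripper": 1}

```text
time_s: 7.05
eef_pos: [0.5697, -0.3201, 0.0622]
eef_rot: [0.0, 0.97, -0.241, 0.0]
wrist_force: [-3.2, 2.4, 8.1]
opening: 0.117
```

Emit:
drive_tool:
  commands:
    - {"dx": 0, "dy": 0, "dz": 0, "turn": 0, "gripper": 0.5}
    - {"dx": 0, "dy": 0, "dz": 0, "turn": 0, "gripper": 0.5}
    - {"dx": 0, "dy": 0, "dz": 0, "turn": 0, "gripper": 0.5}
    - {"dx": 0, "dy": 0, "dz": -4, "turn": 0, "gripper": 0.5}
    - {"dx": 0, "dy": 0, "dz": -10, "turn": 0, "gripper": 0.3}
    - {"dx": 0, "dy": 0, "dz": -10, "turn": 0, "gripper": 0}
    - {"dx": 0, "dy": 0, "dz": -10, "turn": 0, "gripper": 0}
    - {"dx": 0, "dy": 0, "dz": -10, "turn": 0, "gripper": 0}

```text
time_s: 8.05
eef_pos: [0.5685, -0.3192, 0.1588]
eef_rot: [-0.001, 0.97, -0.242, -0.001]
wrist_force: [-0.5, 0.2, -0.4]
opening: 0.998
```

Run:
```python
from h import *
c=snap('wrist','w8'); cv2.imwrite('pics/w8.png',cv2.resize(c['image'][80:320,130:450,::-1],None,fx=2.5,fy=2.5,interpolation=cv2.INTER_CUBIC))
s=snap('scene','s8'); cv2.imwrite('pics/s8.png',cv2.resize(s['image'][170:250,260:360,::-1],None,fx=7,fy=7,interpolation=cv2.INTER_CUBIC))
go([.425,-.138,.15],-28)
```

```text
t 8.15 eef [ 0.5687 -0.3194  0.159 ] yaw -27.96 q6 -11.8 -> d cm [-21.19  -9.28   0.97] turn 0.0378064611497706
```

View pics/w8.png

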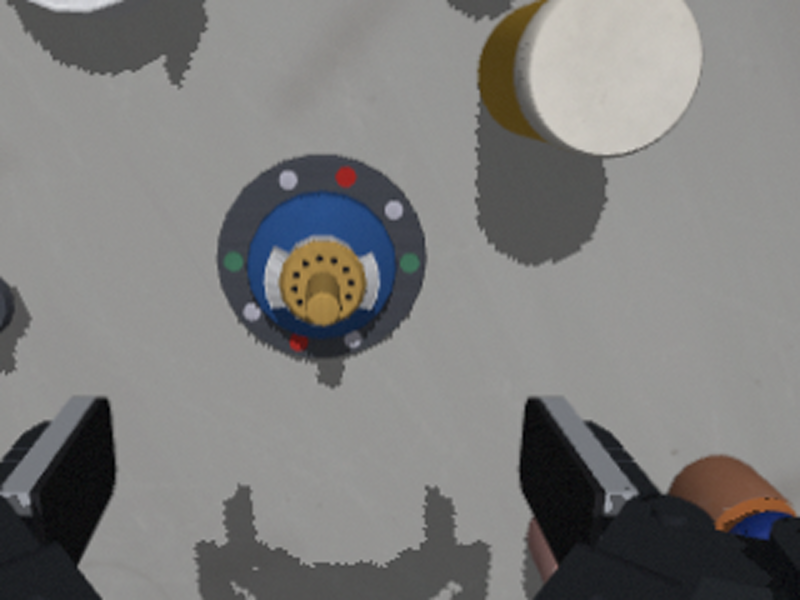

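View pics/s8.png

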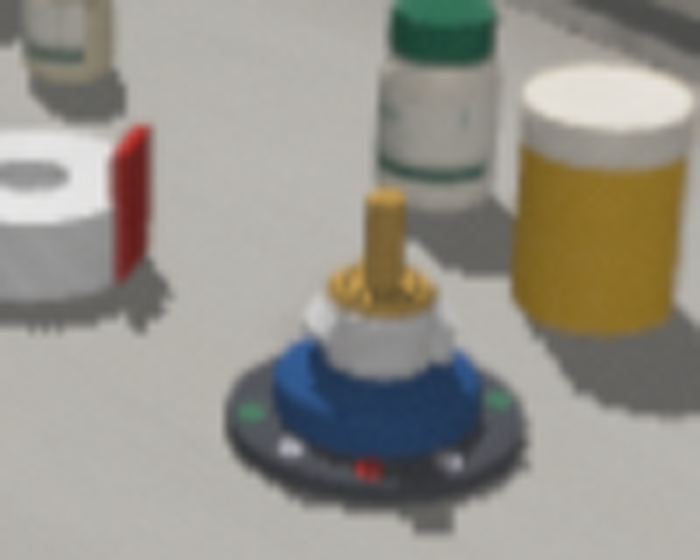

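The disc is seated flat and upright, the push gave 8 N reaction, and the stem top is at crop (322,307). On to the ring.

Emit:
drive_tool:
  commands:
    - {"dx": -21.2, "dy": -9.3, "dz": 0, "turn": 0, "gripper": 0}
    - {"dx": -21.2, "dy": -9.3, "dz": 0, "turn": 0, "gripper": 0}
    - {"dx": -21.2, "dy": -9.3, "dz": 0, "turn": 0, "gripper": 0}
    - {"dx": -21.2, "dy": -9.3, "dz": 0, "turn": 0, "gripper": 0}
    - {"dx": -21.2, "dy": -9.3, "dz": 0, "turn": 0, "gripper": 0}
    - {"dx": -21.2, "dy": -9.3, "dz": 0, "turn": 0, "gripper": 0}

```text
time_s: 8.9
eef_pos: [0.4264, -0.1389, 0.161]
eef_rot: [0.0, 0.97, -0.241, 0.0]
wrist_force: [-0.4, 0.4, -0.4]
opening: 0.998
```

Run:
```python
from h import *
c8=load('w8');w=lambda u,v:(130+(u+.5)/2.5-.5,80+(v+.5)/2.5-.5)
print('stem top',onz(c8,*w(322,307),.077),'flange',onz(c8,*w(323,283),.047))
c=snap('wrist','w9'); cv2.imwrite('pics/w9.png',cv2.resize(c['image'][:,:,::-1],(800,600),interpolation=cv2.INTER_CUBIC))
go([.425,-.138,.10],-28)
im=c['image'].astype(int);r,g,b=im[...,0],im[...,1],im[...,2]
n,l,st,ce=cv2.connectedComponentsWithStats(((r>g*2.2)&(r>b*2.2)&(r>80)).astype(np.uint8))
for i in range(1,n):
    if st[i,4]>25: print(st[i],ce[i],onz(c,*ce[i],.03).round(4))
```

```text
stem top [ 0.56975537 -0.31955852  0.077     ] flange [ 0.56994487 -0.32023495  0.047     ]
t 8.95 eef [ 0.4266 -0.1393  0.161 ] yaw -27.98 q6 -5.3 -> d cm [-0.21 -0.04  6.1 ] turn 0.020682060511063582
[200  32  24  33 240] [211.13333333  48.11666667] [ 0.4502 -0.0096  0.03  ]
[133  84  29  30 357] [146.52661064  97.89915966] [ 0.3773 -0.0174  0.03  ]
[336 114  33  30 573] [351.66317627 127.03664921] [ 0.5324 -0.1291  0.03  ]
[405 149  29  30 440] [418.80454545 162.56136364] [ 0.578  -0.1911  0.03  ]
[224 169   5  27 114] [226.03508772 183.88596491] [ 0.4014 -0.1219  0.03  ]
[280 170   5  27 119] [281.94117647 184.26890756] [ 0.4499 -0.148   0.03  ]
[446 229   7   6  37] [448.91891892 231.45945946] [ 0.5834 -0.2769  0.03  ]
```

View pics/w9.png

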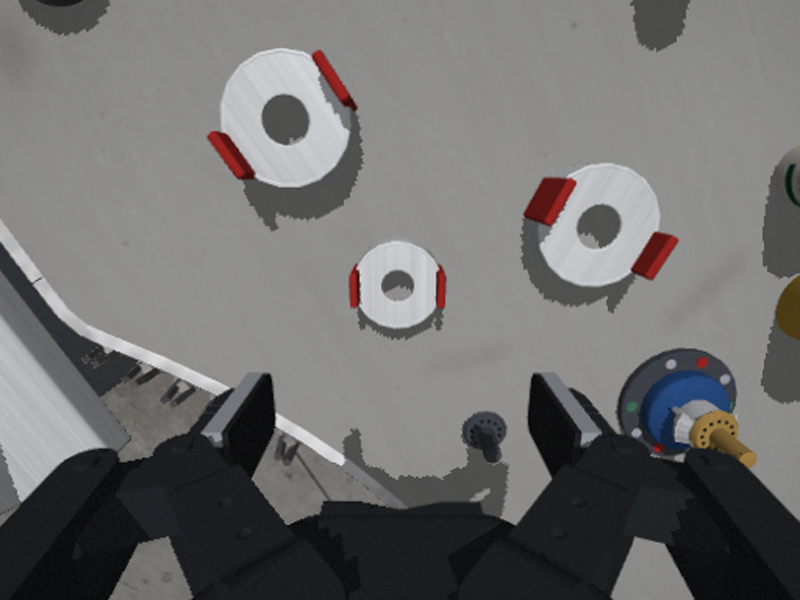

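Run:
```python
from h import *
c=load('w9');c1=load('w1');s=load('scene0');t=load('top0')
f=lambda u,v:((u+.5)/1.5625-.5,(v+.5)/1.5625-.5)
print('hole w9',onz(c,*f(398,285),.022), 'w1',onz(c1,*f(61,130),.022))
print(tri([ray(c,*f(398,285)),ray(c1,*f(61,130))]))
print(tri([ray(c,*f(398,285)),ray(c1,*f(61,130)),ray(s,*f(330,324)),ray(t,*f(352,349))]))
o,e,R=tool();h=onz(c,*f(398,285),.022);print('need dx,dy cm',(R.T@(h-e)*100).round(2))
```

```text
hole w9 [ 0.42606478 -0.13528993  0.022     ] w1 [ 0.42722937 -0.13691146  0.022     ]
(array([ 0.42575664, -0.13582614,  0.01957132]), [np.float64(0.0139343313856255), np.float64(0.013934331385701904)])
(array([ 0.42576532, -0.1365241 ,  0.02056427]), [np.float64(0.9068635556826865), np.float64(0.6057832745086424), np.float64(0.7495463616955486), np.float64(1.6793122103450335)])
need dx,dy cm [-0.25 -0.33 13.9 ]
```

Emit:
drive_tool:
  commands:
    - {"dx": -0.2, "dy": -0.15, "dz": 6, "turn": 0.3, "gripper": 0}
    - {"dx": -0.2, "dy": -0.15, "dz": 11, "turn": 0.3, "gripper": 0}
    - {"dx": -0.2, "dy": -0.15, "dz": 14.5, "turn": 0.3, "gripper": 0}
    - {"dx": -0.2, "dy": -0.15, "dz": 14.5, "turn": 0.3, "gripper": 0}
    - {"dx": -0.2, "dy": -0.15, "dz": 14.5, "turn": 0.3, "gripper": 0}

```text
time_s: 9.57
eef_pos: [0.4259, -0.1372, 0.0167]
eef_rot: [0.0, 0.97, -0.244, 0.001]
wrist_force: [0.0, 0.1, 0.9]
opening: 0.996
```

Run:
```python
from h import *
c=snap('wrist','w10'); cv2.imwrite('pics/w10.png',cv2.resize(c['image'][:,:,::-1],(800,600),interpolation=cv2.INTER_CUBIC))
go([.4257,-.1365,.016],-28.3)
```

```text
t 9.62 eef [ 0.4263 -0.1373  0.0172] yaw -28.28 q6 -4.8 -> d cm [-0.09 -0.05  0.12] turn 0.020355682557806176
```

View pics/w10.png

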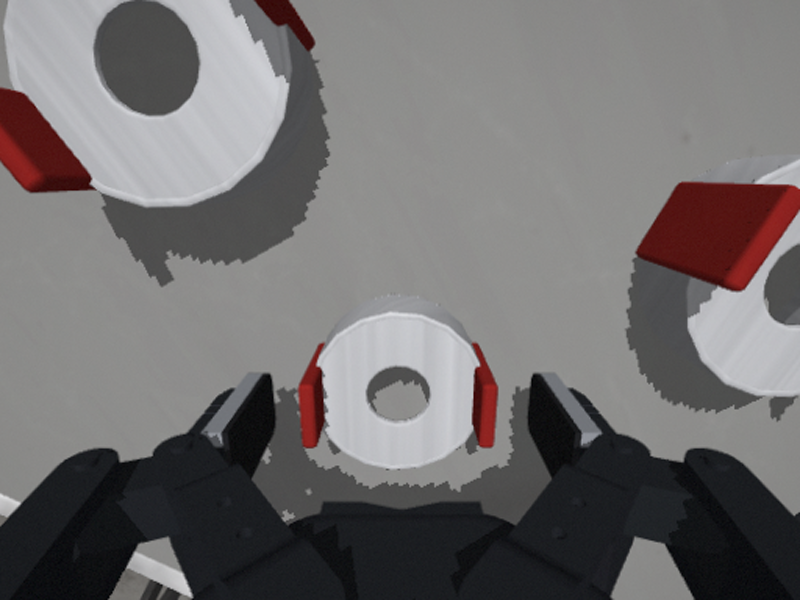

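Run:
```python
from h import *
c=load('w10');o,e,R=tool()
for p in([.0425,-.011,-.005],[.0425,.011,-.005],[.03,-.011,-.0188],[.03,.011,-.0188],[0,0,-.005]):print(p,proj(c,e+R@np.array(p))*1.5625)
f=lambda u,v:((u+.5)/1.5625-.5,(v+.5)/1.5625-.5)
print(R.T@(onz(c,*f(398,393),.022)-e), R.T@(onz(c,*f(397,438),.036)-e))
for q in((495,446),(485,345),(301,447),(312,345)):print(q,R.T@(onz(c,*f(*q),.036)-e))
```

```text
[0.0425, -0.011, -0.005] [533.8229808  368.86859686]
[0.0425, 0.011, -0.005] [527.95618953 428.31026369]
[0.03, -0.011, -0.0188] [505.11414789 389.11023932]
[0.03, 0.011, -0.0188] [499.98946469 453.46359839]
[0, 0, -0.005] [402.47099347 399.45815512]
[-0.00156644 -0.00235692 -0.00477956] [-0.00176903  0.00536772 -0.01877825]
(495, 446) [ 0.02821698  0.00829402 -0.01869382]
(485, 345) [ 0.02324488 -0.02492107 -0.01871599]
(301, 447) [-0.03117154  0.00861685 -0.01885952]
(312, 345) [-0.02577157 -0.0249345  -0.01885282]
```

The ring sits about 3 mm towards tool −y and 1.5 mm towards −x of the pads' centre. I'll correct, close and lift.

Emit:
drive_tool:
  commands:
    - {"dx": -0.15, "dy": -0.3, "dz": 0, "turn": 0, "gripper": 0}
    - {"dx": -0.15, "dy": -0.3, "dz": 0, "turn": 0, "gripper": 0.4}
    - {"dx": -0.15, "dy": -0.3, "dz": 0, "turn": 0, "gripper": 0.6}
    - {"dx": -0.15, "dy": -0.3, "dz": 0, "turn": 0, "gripper": 0.6}
    - {"dx": -0.15, "dy": -0.3, "dz": 0, "turn": 0, "gripper": 0.6}
    - {"dx": -0.15, "dy": -0.3, "dz": 0, "turn": 0, "gripper": 0.6}

```text
time_s: 10.38
eef_pos: [0.4255, -0.1331, 0.0169]
eef_rot: [0.0, 0.97, -0.244, 0.001]
wrist_force: [-1.7, 2.7, 8.6]
opening: 0.692
```

Run:
```python
from h import *
c=snap('wrist','w11'); cv2.imwrite('pics/w11.png',cv2.resize(c['image'][:,:,::-1],(800,600),interpolation=cv2.INTER_CUBIC))
go([.4257,-.1365,.016],-28.3);o=ctrl.get_obs();print(o['opening'],o['wrist_force'],o['torque'])
```

```text
t 10.43 eef [ 0.4255 -0.133   0.0169] yaw -28.24 q6 -4.4 -> d cm [0.18 0.3  0.09] turn 0.05908649541842692
0.6915871688741413 [-2.10485375  1.96623571  9.34628962] [0.30281118 0.34272049 0.01063407]
```

View pics/w11.png

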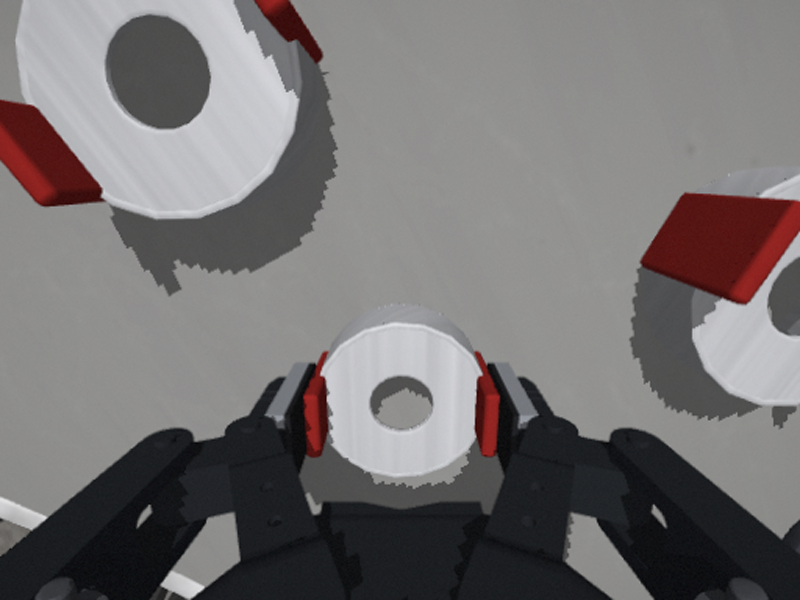

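The grip is good, with opening 0.692 × 85 ≈ 59 mm and the pads flat on both red tabs. Lift, then turn while travelling to the jar.

Emit:
drive_tool:
  commands:
    - {"dx": 0, "dy": 0, "dz": 0, "turn": 0, "gripper": 1}
    - {"dx": 0, "dy": 0, "dz": -3, "turn": 0, "gripper": 1}
    - {"dx": 0, "dy": 0, "dz": -9, "turn": 0, "gripper": 1}
    - {"dx": 0, "dy": 0, "dz": -13, "turn": 0, "gripper": 1}
    - {"dx": 0, "dy": 0, "dz": -13, "turn": 0, "gripper": 1}
    - {"dx": 0, "dy": 0, "dz": -13, "turn": 0, "gripper": 1}

```text
time_s: 11.18
eef_pos: [0.4243, -0.1324, 0.1453]
eef_rot: [-0.0, 0.97, -0.244, -0.0]
wrist_force: [-0.8, 0.2, -1.0]
opening: 0.686
```

Run:
```python
from h import *
c=snap('wrist','w12'); cv2.imwrite('pics/w12.png',cv2.resize(c['image'][:,:,::-1],(800,600),interpolation=cv2.INTER_CUBIC))
go([.5695,-.322,.14],46.8);o=ctrl.get_obs();print(o['opening'],o['wrist_force'])
```

```text
t 11.22 eef [ 0.4239 -0.1322  0.1446] yaw -28.26 q6 -4.4 -> d cm [21.81  9.83  0.41] turn -75.05747887666433
0.6887624354352446 [-1.32934183  1.37941762 -0.85460525]
```

View pics/w12.png

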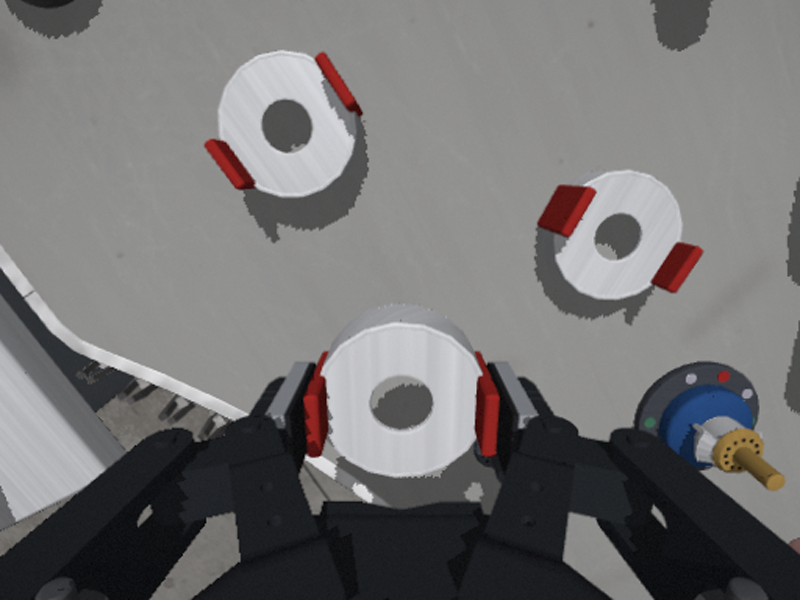

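The ring is held level with its hole centre at (401,403). Move to the jar.

Emit:
drive_tool:
  commands:
    - {"dx": 21.8, "dy": 9.8, "dz": 0, "turn": -75, "gripper": 1}
    - {"dx": 21.8, "dy": 9.8, "dz": 0, "turn": -75, "gripper": 1}
    - {"dx": 21.8, "dy": 9.8, "dz": 0, "turn": -75, "gripper": 1}
    - {"dx": 21.8, "dy": 9.8, "dz": 0, "turn": -75, "gripper": 1}
    - {"dx": 21.8, "dy": 9.8, "dz": 0, "turn": -75, "gripper": 1}
    - {"dx": 21.8, "dy": 9.8, "dz": 0, "turn": -75, "gripper": 1}
    - {"dx": 21.8, "dy": 9.8, "dz": 0, "turn": -75, "gripper": 1}
    - {"dx": 21.8, "dy": 9.8, "dz": 0, "turn": -75, "gripper": 1}
    - {"dx": 21.8, "dy": 9.8, "dz": 0, "turn": -75, "gripper": 1}

```text
time_s: 12.35
eef_pos: [0.5699, -0.3219, 0.1444]
eef_rot: [-0.001, 0.919, 0.395, -0.001]
wrist_force: [0.6, 0.3, -1.5]
opening: 0.688
```

Run:
```python
from h import *
c=snap('wrist','w13'); cv2.imwrite('pics/w13.png',cv2.resize(c['image'][:,:,::-1],(800,600),interpolation=cv2.INTER_CUBIC))
s=snap('scene','s13'); cv2.imwrite('pics/s13.png',cv2.resize(s['image'][140:250,240:380,::-1],None,fx=5.5,fy=5.5,interpolation=cv2.INTER_CUBIC))
go([.5695,-.322,.14],46.8);o=ctrl.get_obs();print(o['opening'],o['wrist_force'])
```

```text
t 12.45 eef [ 0.5702 -0.3221  0.1451] yaw 46.61 q6 -86.4 -> d cm [-0.04 -0.06  0.51] turn -0.18989785747582744
0.6890250648274261 [-0.02213963 -0.22628006 -1.32381653]
```

View pics/w13.png

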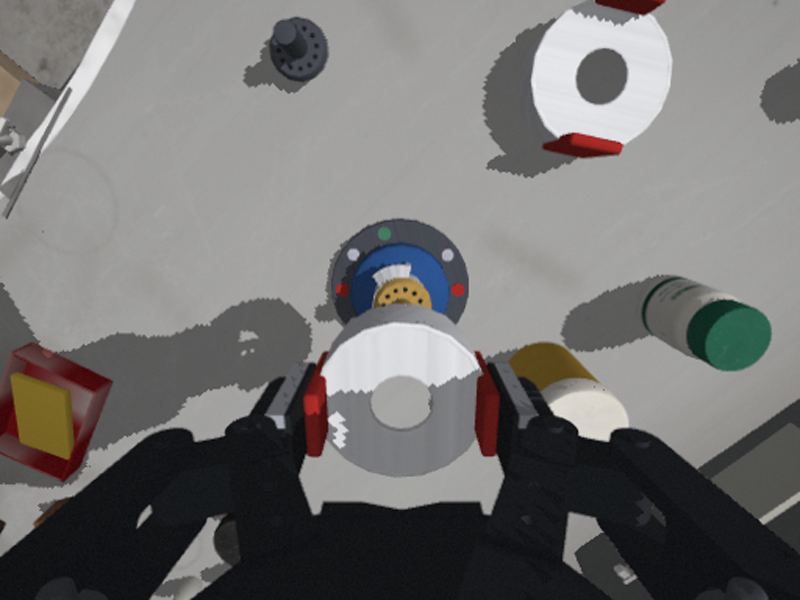

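View pics/s13.png

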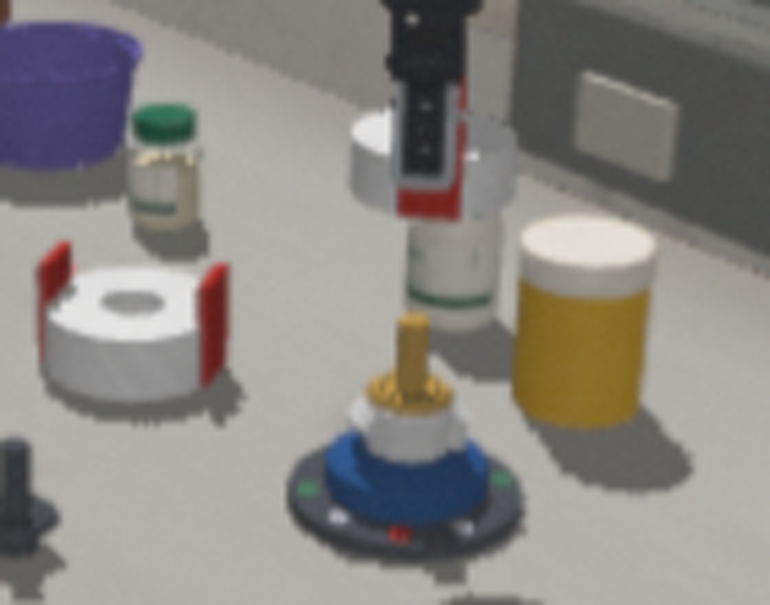

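Run:
```python
from h import *
c=load('w13');o,e,R=tool();f=lambda u,v:((u+.5)/1.5625-.5,(v+.5)/1.5625-.5)
im=c['image'].astype(int);r,g,b=im[...,0],im[...,1],im[...,2]
n,l,st,ce=cv2.connectedComponentsWithStats(((r>g*2)&(r>b*2)&(r>90)).astype(np.uint8))
D=[ce[i] for i in range(1,n) if st[i,4]>8 and 205<ce[i][0]<305 and 175<ce[i][1]<195];print(D)
d=[onz(c,*p,.008) for p in D]; jar=np.mean(d,0); print('jar',jar,'red axis',np.degrees(np.arctan2(*(d[1]-d[0])[:2][::-1])))
h=onz(c,*f(401,403),e[2]-.0168+.022);print('hole',h)
print('foot top edge far: ',onz(c,*f(400,219),.008)+R[:,1]*.045)
print('flange far edge',onz(c,*f(402,279),.047)+R[:,1]*.016)
print('delta cm',(R.T@(jar-h)*100).round(2))
s=load('scene13') if 0 else load('s13')
g=lambda u,v:(240+(u+.5)/5.5-.5,140+(v+.5)/5.5-.5)
# scene: stem top ray at z .077 ; ring top ellipse
print('scene stem',onz(s,*g(413,318),.077)); print(proj(s,h),g(433,150))
print('ring center bottom in scene proj',[((proj(s,[h[0],h[1],z])+.5-np.array([240,140]))*5.5-.5).round(0) for z in (e[2]+.0052,e[2]-.0168)])
```

```text
[array([292.66666667, 184.85185185]), array([218.        , 184.80487805])]
jar [ 0.5679058  -0.32183541  0.008     ] red axis -133.4895805225058
hole [ 0.57018442 -0.32255694  0.15034288]
foot top edge far:  [ 0.56857777 -0.3217056   0.0079568 ]
flange far edge [ 0.56924333 -0.32080261  0.04698464]
delta cm [-0.1  -0.2  14.23]
scene stem [ 0.56975189 -0.31979903  0.077     ]
[317.51940485 163.51477938] (318.3181818181818, 166.86363636363637)
ring center bottom in scene proj [array([429., 132.]), array([426., 190.])]
```

Emit:
drive_tool:
  commands:
    - {"dx": 0, "dy": -0.15, "dz": 4, "turn": -0.2, "gripper": 1}
    - {"dx": 0, "dy": -0.15, "dz": 6, "turn": -0.2, "gripper": 1}
    - {"dx": 0, "dy": -0.15, "dz": 6, "turn": -0.2, "gripper": 1}
    - {"dx": 0, "dy": -0.15, "dz": 6, "turn": -0.2, "gripper": 1}

```text
time_s: 12.95
eef_pos: [0.57, -0.3218, 0.0869]
eef_rot: [0.001, 0.917, 0.398, 0.0]
wrist_force: [0.5, 0.3, -0.7]
opening: 0.692
```

Run:
```python
from h import *
c=snap('wrist','w14'); cv2.imwrite('pics/w14.png',cv2.resize(c['image'][100:340,130:450,::-1],None,fx=2.5,fy=2.5,interpolation=cv2.INTER_CUBIC))
s=snap('scene','s14'); cv2.imwrite('pics/s14.png',cv2.resize(s['image'][160:250,250:370,::-1],None,fx=6,fy=6,interpolation=cv2.INTER_CUBIC))
go([.5695,-.322,.047],46.8);o=ctrl.get_obs();print(o['opening'],o['wrist_force'])
```

```text
t 13.05 eef [ 0.5703 -0.322   0.0875] yaw 46.93 q6 -86.7 -> d cm [-0.05 -0.07  4.05] turn 0.1326845192145072
0.6907904263711496 [-0.35567538  1.23497563 -0.79162083]
```

View pics/w14.png

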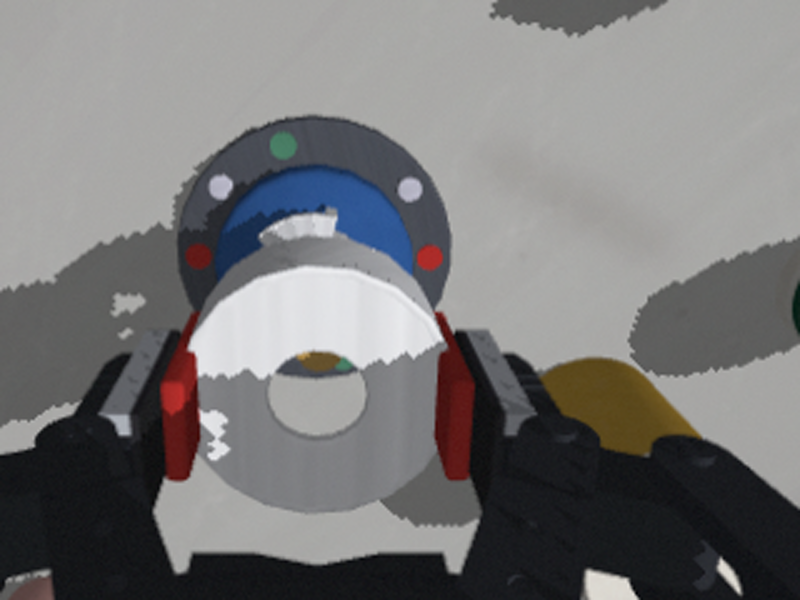

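View pics/s14.png

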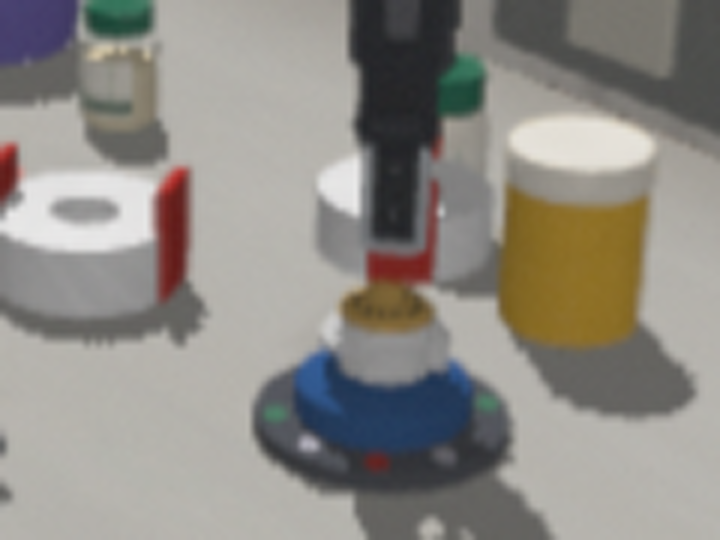

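```bash
python3 - <<'E'
from h import *
c=load('w14');s=load('s14');o,e,R=tool();f=lambda u,v:(130+(u+.5)/2.5-.5,100+(v+.5)/2.5-.5)
g=lambda u,v:(250+(u+.5)/6-.5,160+(v+.5)/6-.5)
rt=s['R'][0]; print('scene right',rt)
zt=e[2]+.0052
rc=onz(s,*g(404,203),zt); fl=onz(s,*g(388,305),.049)
print('ring',rc,'flange',fl,'right diff mm',(rt[:2]/np.linalg.norm(rt[:2]))@(rc-fl)[:2]*1000)
h=onz(c,*f(318,394),zt)
d=[onz(c,*f(*p),.008) for p in((199,257),(430,258))];jar=np.mean(d,0)
foot=onz(c,*f(314,115),.008)+R[:,1]*.045
print('wrist hole',h,'jar',jar,foot,'delta',(R.T@(jar-h)*1000).round(2),np.degrees(np.arctan2(*(d[1]-d[0])[:2][::-1])))
print('right diff wrist',(rt[:2]/np.linalg.norm(rt[:2]))@(h-jar)[:2]*1000)
for z in(.077,.049):print('stem proj in w14 crop',(proj(c,[jar[0],jar[1],z])-np.array([130,100])+.5)*2.5)
E
python3 - <<'E'
import cv2
im=cv2.imread('pics/w14.png')[310:460,230:410];cv2.imwrite('pics/w14b.png',cv2.resize(im,None,fx=4,fy=4))
E
```

```text
scene right [ 0.8346827  -0.55067021 -0.008192  ]
ring [ 0.56260304 -0.33371231  0.09267079] flange [ 0.56839625 -0.32207025  0.049     ] right diff mm 1.5754872057838494
wrist hole [ 0.57029049 -0.32218518  0.09267079] jar [ 0.5685128  -0.32177876  0.008     ] [ 0.56790813 -0.32139083  0.0081208 ] delta [-0.93 -1.8  84.67] 46.66486277557945
right diff wrist 1.7076719511216671
stem proj in w14 crop [314.3088602  353.63843347]
stem proj in w14 crop [314.66904446 306.57597993]
```

View pics/w14b.png

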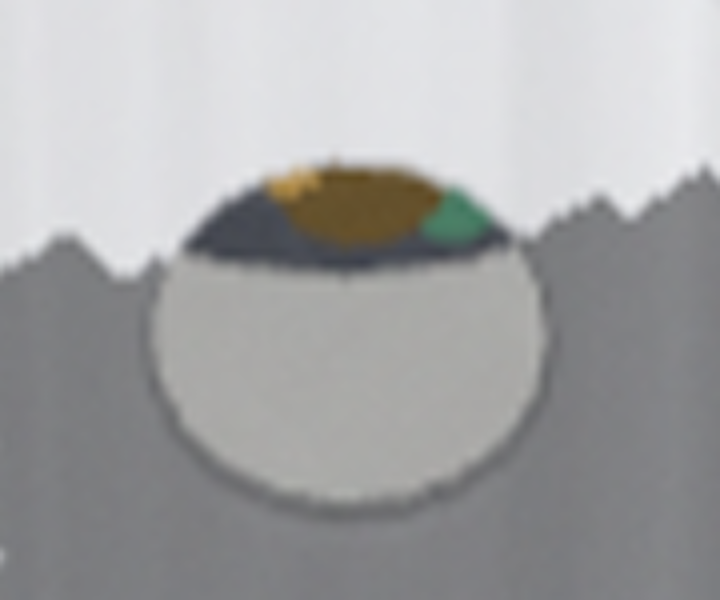

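Scene and wrist agree the ring is about 2 mm off towards tool +y. Correct by −0.22 cm, then lower in steps.

Emit:
drive_tool:
  commands:
    - {"dx": 0, "dy": -0.22, "dz": 0, "turn": 0, "gripper": 1}
    - {"dx": 0, "dy": -0.22, "dz": 0.8, "turn": 0, "gripper": 1}
    - {"dx": 0, "dy": -0.22, "dz": 1.6, "turn": 0, "gripper": 1}
    - {"dx": 0, "dy": -0.22, "dz": 2.0, "turn": 0, "gripper": 1}
    - {"dx": 0, "dy": -0.22, "dz": 2.0, "turn": 0, "gripper": 1}

```text
time_s: 13.68
eef_pos: [0.5674, -0.3195, 0.0649]
eef_rot: [-0.001, 0.917, 0.398, -0.0]
wrist_force: [-0.0, -0.2, -1.1]
opening: 0.69
```

Run:
```python
from h import *
c=snap('wrist','w15'); cv2.imwrite('pics/w15.png',cv2.resize(c['image'][100:340,130:450,::-1],None,fx=2.5,fy=2.5,interpolation=cv2.INTER_CUBIC))
s=snap('scene','s15'); cv2.imwrite('pics/s15.png',cv2.resize(s['image'][160:250,250:370,::-1],None,fx=6,fy=6,interpolation=cv2.INTER_CUBIC))
go([.5695,-.322,.047],46.8);o=ctrl.get_obs();print(o['opening'],o['wrist_force'])
```

```text
t 13.78 eef [ 0.5678 -0.3199  0.0658] yaw 46.94 q6 -86.7 -> d cm [-0.04  0.27  1.88] turn 0.13834534669214804
0.6890454876001679 [ 0.69604956 -0.19055622 -1.1542307 ]
```

View pics/w15.png

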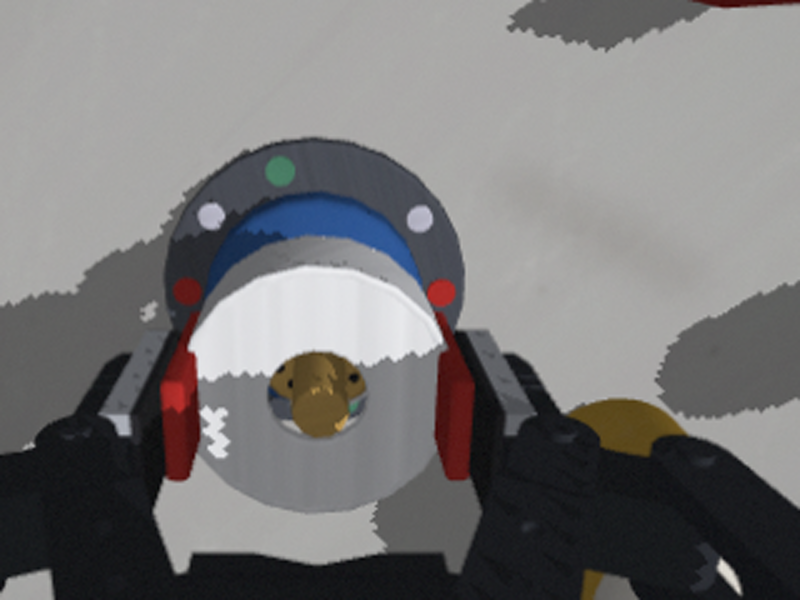

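View pics/s15.png

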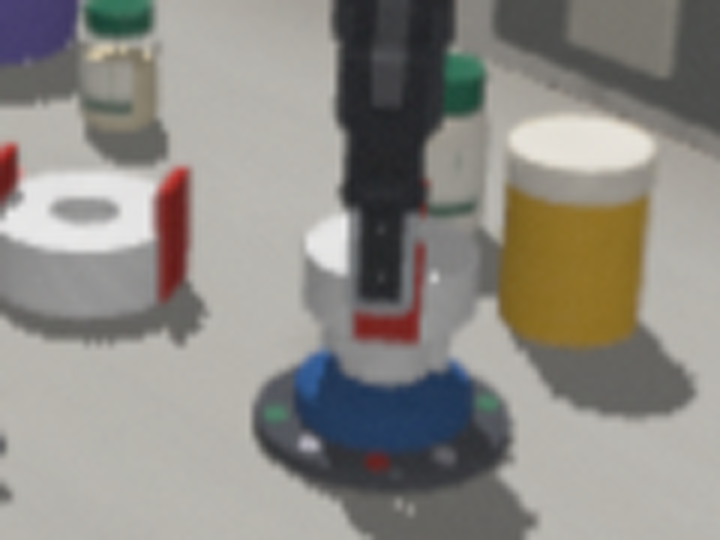

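Run:
```python
from h import *
c=load('w15');s=load('s15');o,e,R=tool();f=lambda u,v:(130+(u+.5)/2.5-.5,100+(v+.5)/2.5-.5)
zt=.0658+.0052
st=onz(c,*f(319,411),.077);h=onz(c,*f(318,394),zt);print(st,h,'delta mm',(R.T@(st-h)*1000).round(1))
d=[onz(c,*f(*p),.008) for p in((188,292),(441,293))];jar=np.mean(d,0);print(jar,(R.T@(jar-h)*1000).round(1))
```

```text
[ 0.56797309 -0.31991039  0.077     ] [ 0.56754986 -0.3197682   0.071     ] delta mm [ 0.2  0.4 -6. ]
[ 0.56838133 -0.32174388  0.008     ] [-0.9  2.  63. ]
```

The stem passes through the ring opening, centred within 0.5 mm. Lower fully.

Emit:
drive_tool:
  commands:
    - {"dx": 0, "dy": 0.05, "dz": 0.5, "turn": 0, "gripper": 1}
    - {"dx": 0, "dy": 0.05, "dz": 1.0, "turn": 0, "gripper": 1}
    - {"dx": 0, "dy": 0.05, "dz": 1.4, "turn": 0, "gripper": 1}
    - {"dx": 0, "dy": 0.05, "dz": 1.7, "turn": 0, "gripper": 1}
    - {"dx": 0, "dy": 0.05, "dz": 1.7, "turn": 0, "gripper": 1}

```text
time_s: 14.4
eef_pos: [0.5679, -0.32, 0.0484]
eef_rot: [-0.0, 0.917, 0.398, -0.0]
wrist_force: [0.2, 0.2, -0.8]
opening: 0.687
```

Run:
```python
from h import *
c=snap('wrist','w16'); cv2.imwrite('pics/w16.png',cv2.resize(c['image'][100:340,130:450,::-1],None,fx=2.5,fy=2.5,interpolation=cv2.INTER_CUBIC))
s=snap('scene','s16'); cv2.imwrite('pics/s16.png',cv2.resize(s['image'][160:250,250:370,::-1],None,fx=6,fy=6,interpolation=cv2.INTER_CUBIC))
go([.5695,-.322,.047],46.8);o=ctrl.get_obs();print(o['opening'],o['wrist_force'])
```

```text
t 14.5 eef [ 0.5682 -0.3202  0.0488] yaw 46.94 q6 -86.7 -> d cm [-0.04  0.22  0.18] turn 0.13902080556096053
0.6860355710535311 [ 0.74000187  0.08703717 -0.4075977 ]
```

View pics/w16.png

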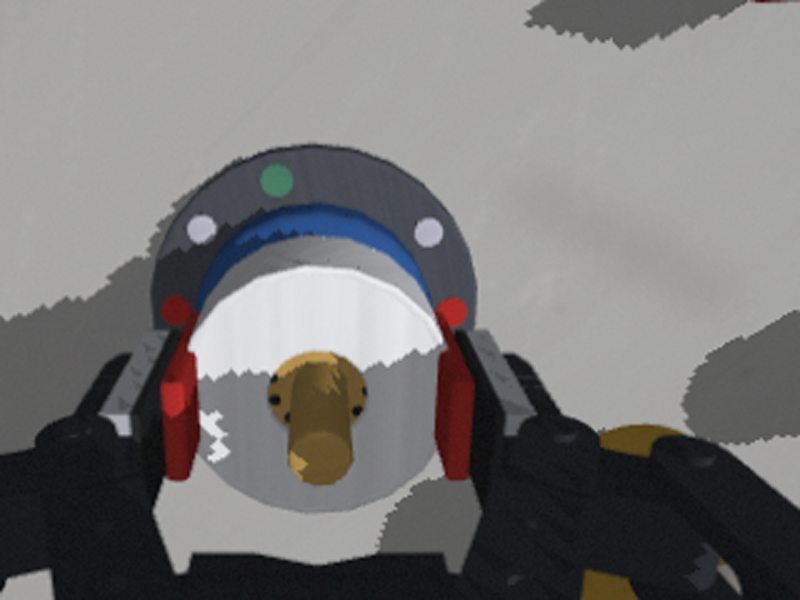

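View pics/s16.png

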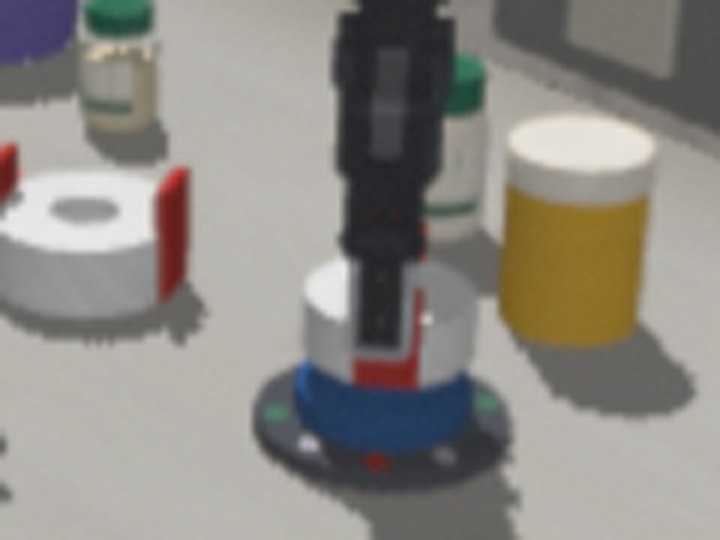

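No contact force yet, about 1–2 mm to go. Press down lightly.

Emit:
drive_tool:
  commands:
    - {"dx": 0, "dy": 0, "dz": 0.15, "turn": 0, "gripper": 1}
    - {"dx": 0, "dy": 0, "dz": 0.25, "turn": 0, "gripper": 1}
    - {"dx": 0, "dy": 0, "dz": 0.25, "turn": 0, "gripper": 1}

```text
time_s: 14.88
eef_pos: [0.5683, -0.3203, 0.047]
eef_rot: [0.0, 0.917, 0.398, 0.0]
wrist_force: [-1.1, 0.7, 4.1]
opening: 0.688
```

4 N down at z 0.047, so the ring is fully down. Turn clockwise (positive turn lowers yaw) to about 68° first.

Emit:
drive_tool:
  commands:
    - {"dx": 0, "dy": 0, "dz": 0, "turn": 8, "gripper": 1}
    - {"dx": 0, "dy": 0, "dz": 0, "turn": 16, "gripper": 1}
    - {"dx": 0, "dy": 0, "dz": 0, "turn": 24, "gripper": 1}

```text
time_s: 15.25
eef_pos: [0.5687, -0.3206, 0.047]
eef_rot: [0.001, 0.98, 0.197, 0.001]
wrist_force: [0.2, -0.8, 2.8]
opening: 0.688
```

Emit:
drive_tool:
  commands:
    - {"dx": 0, "dy": 0, "dz": 0, "turn": 8, "gripper": 1}
    - {"dx": 0, "dy": 0, "dz": 0, "turn": 16, "gripper": 1}
    - {"dx": 0, "dy": 0, "dz": 0, "turn": 24, "gripper": 1}
    - {"dx": 0, "dy": 0, "dz": 0, "turn": 32, "gripper": 1}
    - {"dx": 0, "dy": 0, "dz": 0, "turn": 40, "gripper": 1}
    - {"dx": 0, "dy": 0, "dz": 0, "turn": 44, "gripper": 1}
    - {"dx": 0, "dy": 0, "dz": 0, "turn": 44, "gripper": 1}

```text
time_s: 16.12
eef_pos: [0.5687, -0.3205, 0.047]
eef_rot: [0.0, 0.983, -0.182, 0.001]
wrist_force: [0.5, 0.3, 2.8]
opening: 0.688
```

Run:
```python
from h import *
c=snap('wrist','w17'); cv2.imwrite('pics/w17.png',cv2.resize(c['image'][100:340,130:450,::-1],None,fx=2.5,fy=2.5,interpolation=cv2.INTER_CUBIC))
go([.5695,-.322,.047],-28.3);o=ctrl.get_obs();print(o['opening'],o['wrist_force'],o['torque'])
```

```text
t 16.18 eef [ 0.5687 -0.3205  0.047 ] yaw -20.98 q6 -18.8 -> d cm [ 0.13  0.11 -0.  ] turn 7.322423191926845
0.6859106225757233 [-0.12743884  0.35659899  4.2903296 ] [ 0.02216226  0.00124168 -0.03830719]
```

View pics/w17.png

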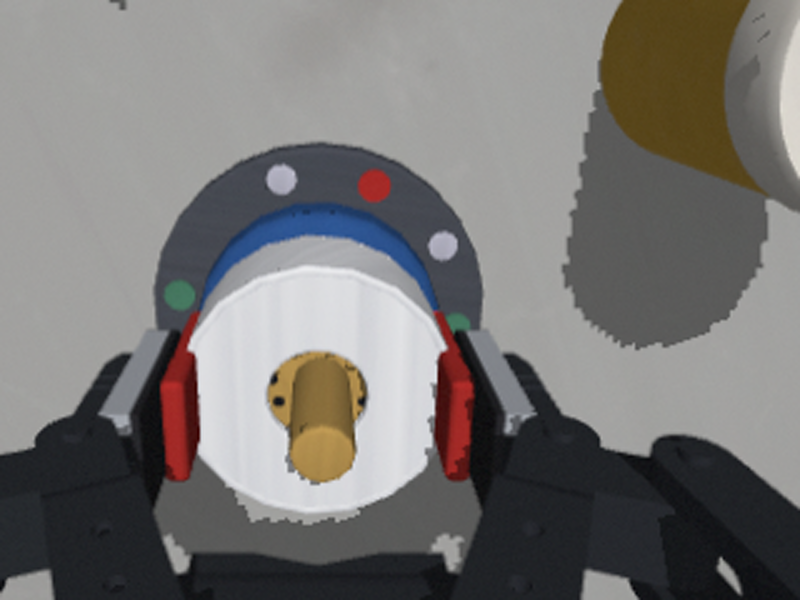

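It turns freely (torque −0.04 N m) with about 7° to go to the stops.

Emit:
drive_tool:
  commands:
    - {"dx": 0, "dy": 0, "dz": 0, "turn": 4, "gripper": 1}
    - {"dx": 0, "dy": 0, "dz": 0, "turn": 7, "gripper": 1}
    - {"dx": 0, "dy": 0, "dz": 0, "turn": 8, "gripper": 1}
    - {"dx": 0, "dy": 0, "dz": 0, "turn": 9, "gripper": 1}
    - {"dx": 0, "dy": 0, "dz": 0, "turn": 9, "gripper": 1}

```text
time_s: 16.8
eef_pos: [0.5693, -0.32, 0.047]
eef_rot: [-0.0, 0.966, -0.259, 0.001]
wrist_force: [3.6, 2.2, 5.3]
opening: 0.689
```

Run:
```python
from h import *
c=snap('wrist','w18'); cv2.imwrite('pics/w18.png',cv2.resize(c['image'][100:340,130:450,::-1],None,fx=2.5,fy=2.5,interpolation=cv2.INTER_CUBIC))
go([.5695,-.322,.047],-28.3);o=ctrl.get_obs();print(o['opening'],o['wrist_force'],o['torque'])
```

```text
t 16.85 eef [ 0.5693 -0.3201  0.047 ] yaw -30.01 q6 -9.8 -> d cm [ 0.11  0.16 -0.  ] turn -1.7077757934749087
0.6906794718568005 [4.79834486 2.77225271 5.08367672] [ 0.41084522 -0.83986365  0.14913558]
```

View pics/w18.png

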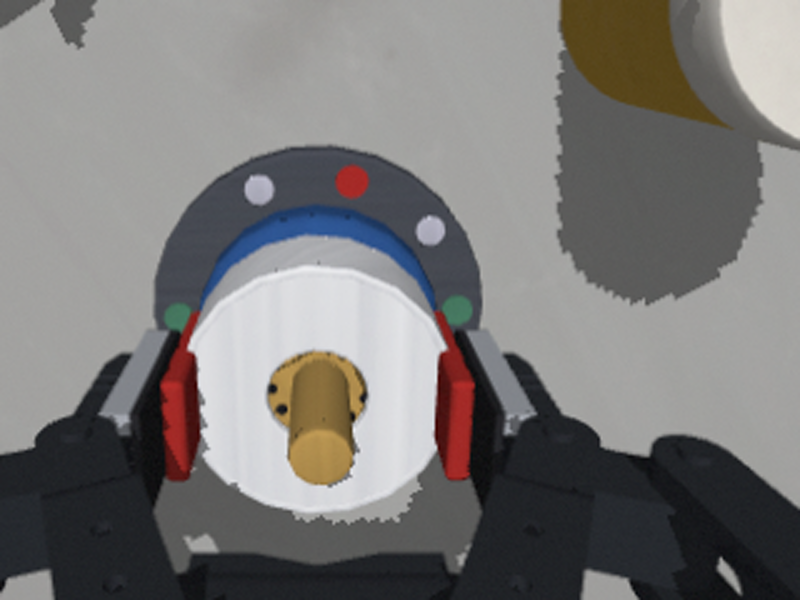

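Green dots are now level with the tabs and torque is beginning to rise. Push 3° more to confirm the stop.

Emit:
drive_tool:
  commands:
    - {"dx": 0, "dy": 0, "dz": 0, "turn": 1.5, "gripper": 1}
    - {"dx": 0, "dy": 0, "dz": 0, "turn": 3, "gripper": 1}
    - {"dx": 0, "dy": 0, "dz": 0, "turn": 3, "gripper": 1}

```text
time_s: 17.23
eef_pos: [0.5697, -0.3199, 0.047]
eef_rot: [-0.0, 0.959, -0.284, 0.002]
wrist_force: [5.3, 2.8, 3.3]
opening: 0.688
```

Run:
```python
from h import *
c=snap('wrist','w19'); cv2.imwrite('pics/w19.png',cv2.resize(c['image'][100:340,130:450,::-1],None,fx=2.5,fy=2.5,interpolation=cv2.INTER_CUBIC))
go([.5695,-.322,.047],-28.3);o=ctrl.get_obs();print(o['opening'],o['wrist_force'],o['torque'])
```

```text
t 17.27 eef [ 0.5697 -0.3199  0.047 ] yaw -32.97 q6 -6.8 -> d cm [0.1  0.19 0.  ] turn -4.665106698218381
0.6884473804101959 [6.49677708 2.45931837 4.6840287 ] [ 0.55983006 -1.08287173  0.47442284]
```

View pics/w19.png

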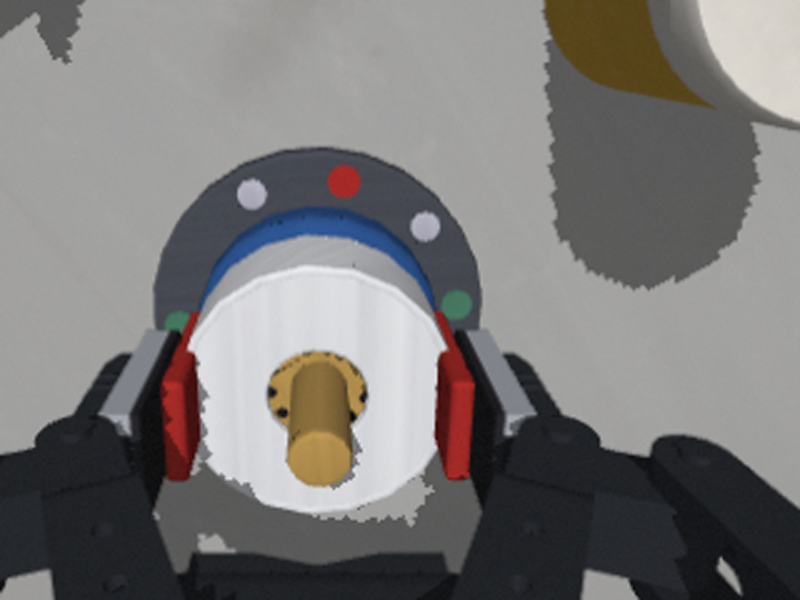

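Torque is now clearly rising (0.15 → 0.47 N m), so the stop is reached. Release, retract and look at the angle.

Emit:
drive_tool:
  commands:
    - {"dx": 0, "dy": 0, "dz": 0, "turn": 0, "gripper": 0.15}
    - {"dx": 0, "dy": 0, "dz": 0, "turn": 0, "gripper": 0}
    - {"dx": 0, "dy": 0, "dz": 0, "turn": 0, "gripper": 0}
    - {"dx": 0, "dy": 0, "dz": -4, "turn": 0, "gripper": 0}
    - {"dx": 0, "dy": 0, "dz": -10, "turn": -4.5, "gripper": 0}
    - {"dx": 0, "dy": 0, "dz": -11, "turn": -4.5, "gripper": 0}
    - {"dx": 0, "dy": 0, "dz": -11, "turn": -4.5, "gripper": 0}
    - {"dx": 0, "dy": 0, "dz": -11, "turn": -4.5, "gripper": 0}

```text
time_s: 18.27
eef_pos: [0.5669, -0.3193, 0.154]
eef_rot: [-0.001, 0.969, -0.247, -0.002]
wrist_force: [0.1, -0.5, 0.2]
opening: 1.001
```

Run:
```python
from h import *
c=snap('wrist','w20'); cv2.imwrite('pics/w20.png',cv2.resize(c['image'][100:280,140:380,::-1],None,fx=3.3,fy=3.3,interpolation=cv2.INTER_CUBIC))
s=snap('scene','s20'); cv2.imwrite('pics/s20.png',cv2.resize(s['image'][160:250,250:370,::-1],None,fx=6,fy=6,interpolation=cv2.INTER_CUBIC))
go([.5695,-.322,.047],-28.3);o=ctrl.get_obs();print(o['opening'],o['wrist_force'],o['torque'])
im=c['image'].astype(int);r,g,b=im[...,0],im[...,1],im[...,2]
A=lambda a,b:np.degrees(np.arctan2(*(a-b)[:2][::-1]))
def bl(m,box=(190,120,320,250)):
    n,l,st,ce=cv2.connectedComponentsWithStats(m.astype(np.uint8));return [(st[i],ce[i]) for i in range(1,n) if st[i,4]>8 and box[0]<ce[i][0]<box[2] and box[1]<ce[i][1]<box[3]]
for p in bl((r>g*2)&(r>b*2)&(r>80)):print('red',p)
G=bl((g>r*1.3)&(g>b*1.15)&(g>60));print(G)
```

```text
t 18.38 eef [ 0.567  -0.3193  0.1539] yaw -28.58 q6 -11.2 -> d cm [ 0.38  0.12 10.69] turn -0.2769202252833196
1.001953661870321 [-0.12606568  0.2921989   0.3831738 ] [ 0.00717337 -0.00934925 -0.00926127]
red (array([266, 146,   8,   9,  54], dtype=int32), array([269.2962963 , 150.01851852]))
red (array([225, 180,   7,  33, 166], dtype=int32), array([227.78915663, 197.52409639]))
red (array([289, 181,   7,  33, 158], dtype=int32), array([292.00632911, 198.74683544]))
[(array([220, 182,   7,   7,  38], dtype=int32), array([223.28947368, 184.73684211])), (array([293, 182,   7,   7,  36], dtype=int32), array([295.94444444, 184.5       ]))]
```

View pics/w20.png

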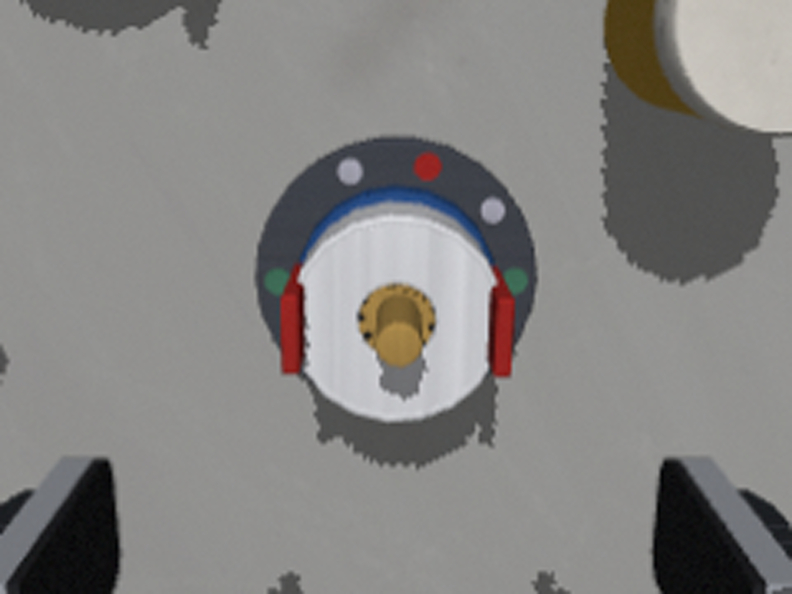

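View pics/s20.png

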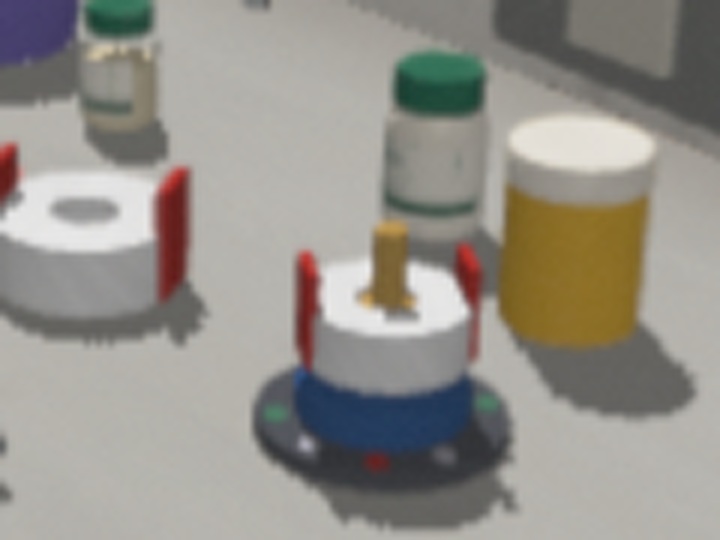

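Run:
```python
from h import *
c=load('w20');s=load('s20')
A=lambda a,b:np.degrees(np.arctan2(*(a-b)[:2][::-1]))
t=[onz(c,u,v,.055) for u,v in((292.0,198.7),(227.8,197.5))];g=[onz(c,u,v,.008) for u,v in((295.94,184.5),(223.29,184.74))]
print('tabs',A(*t),'green',A(*g))
f=lambda u,v:(140+(u+.5)/3.3-.5,100+(v+.5)/3.3-.5);k=lambda u,v:(250+(u+.5)/6-.5,160+(v+.5)/6-.5)
print('ring top (tri hole)',tri([ray(c,*f(397,319)),ray(s,*k(390,297))]))
print('stem top',tri([ray(c,*f(399,344)),ray(s,*k(391,229))]))
print(ctrl.hand_in())
```

```text
tabs -29.615789544134273 green -28.307880656001664
ring top (tri hole) (array([ 0.56916467, -0.3214174 ,  0.05154746]), [np.float64(0.39875242768027364), np.float64(0.3987524276805517)])
stem top (array([ 0.56964696, -0.32022451,  0.07643014]), [np.float64(0.03368906057325729), np.float64(0.03368906057336375)])
the job is handed in; nothing more can be done
None
```

The jar is closed and the job was handed in at about 18.4 s. No verdict was given.

I set the brass disc in the mouth, spigot down, with about 8 N of reaction on the final push. The smallest ring went over it with its tabs at the red dots. I turned it about 75° clockwise until the torque rose at the stop, then let go and retracted.

**Last checks:**
- **Ring height:** the ring top measured 51.5 mm, against 52 mm expected.
- **Disc height:** the stem top measured 76.4 mm, against 77 mm expected.
- **Lock angle:** the tabs lie at −29.6° and the green dots at −28.3°, so they agree to about 1.3°, slightly on the clockwise side.
- **Steel disc:** not touched.

**Disagreements:**
- **Position:** the wrist and top cameras differed by 2–3 mm, so I aligned each fit by what the wrist and scene cameras showed.
- **Turn at the stop:** the gripper went on to −33° there and the ring looked to follow it, but after release the ring stood at −29.6°.

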